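# Set the lino block in the printing jig

### The job

Put the baren that lies on the printing jig flat into the shallow grey tray, take the lino block with the cut-out corner from the rack and lay it flat on the bare bench, carved side up, letting go of it. Then take it anew across its width and seat it carved side up, flat and fully down, in the pocket of the jig, its cut-out corner round the pocket's corner key. Leave the other blocks and everything else where they stand.

Things in the scene. Friction and masses are not known exactly. Their poses are not given: they have to be found in the camera images.
- lino_block: Wooden printing block, grey carved face, 130 x 64 x 22 mm, 0.13 kg, one corner cut out (see block_back). Starts standing on a long edge in one of the rack's three slots. Origin: middle of that lower edge, mid-thickness; x along the 130 mm, z across the 64 mm width (up as it stands), +y out of the carved face (up when it lies carved side up).
- block_back (a point): Centre of the lino block's back (uncarved) face, 11 mm along -y and 32 mm along +z from its origin; same axes. The cut-out is the block's (+x, +z) corner, 26 mm along x, 22 mm along z, right through. The block stands freely on its long edge on the bench; a push near the top topples it flat, away from the push.
- rack: Fixed plywood rack, 150 (x) x 166 (y) mm; three slots along its x at y = -62, 0, +62 mm, 25 mm wide, between strips reaching 26 mm above the bench; blocks stand on its 8 mm thick floor, in any order, their x along the rack's x. Origin under its centre.
- jig: Fixed registration jig: plywood board 190 (x) x 130 (y) x 8 mm with dark wooden walls 14 mm thick, 10 mm high, round a pocket. Walls along x have 52 mm finger gaps at their middle (x -26 to +26 mm), open down to the board. Origin under its centre on the bench.
- jig_pocket (a point): Centre of the pocket's floor, 8 mm above the bench, axes of the jig, z up. Pocket 134 (x) x 68 (y) mm, 10 deep: 2 mm clearance all round. A key 26 x 22 mm, as high as the walls, fills its (+x, -y) corner. The seated block has x along the pocket's x, z along its -y, y up, block_back at this point.
- baren: Baren: black disc 116 mm across, 12 mm thick, with a wooden handle bar on top, 92 mm along x, 28 mm along y, its top 42 mm above the disc's underside; 0.22 kg. Origin: centre of the underside. It starts lying level on the jig's walls, 18 mm above the bench.
- tray: Fixed shallow grey tray, 170 x 170 mm outside, walls 4 mm thick and 22 mm high; origin under its centre. The bench in front of it (towards the robot) between rack and jig, x 0.42 to 0.56, y -0.09 to 0.09, is bare.
- tray_in (a point): Centre of the tray's inner floor, about 4 mm above the bench.
- plain_block: another printing block in the rack, 130 x 64 x 22 mm, a full rectangle without notch; frame as for lino_block. Leave alone.
- slot_block: another printing block in the rack, 112 x 74 x 22 mm (74 high as it stands), with a small 20 mm wide, 18 mm deep slot in its top edge, x -30 to -10 mm; frame as for lino_block. Leave alone.
- ink_jar: loose glass jar of ink with black lid, 42 mm across, 55 high; origin under its centre. Leave alone.
- gouge: loose lino gouge with red handle, 120 mm long, 18 high, along its x; origin on the bench below it. Leave alone.
- brayer: loose ink roller, roller 40 mm thick and 100 wide at its origin, red handle along its x to 150 mm. Leave alone.
- tin: loose tin, 56 mm across, 80 high; origin under its centre. Leave alone.
- dish: loose white dish, 72 mm across, 30 high; origin under its centre. Leave alone.
There are look-alikes about, which are no part of the job. Leave any orange look-alike of the baren alone.

How it is judged (in metres and radians):
On the way:
1. the lino block lies flat on the bench, carved side up, let go (angle between lino_block's own y axis and vertical below 0.08 rad and height (world z) of block_back below 0.004 m and contact force between lino_block and the fingers below 0.05 N and linear speed of lino_block below 0.02 m/s), for 0.2 s.
At the end, for the whole second after the job is handed in: Block carved side up in the pocket: back within 2 mm of its floor, centre within 4 mm each way, level to 0.04 rad, square to 0.06. Baren flat on the tray floor (0.06 rad), within 35 mm of its centre. Both at rest; other blocks and bystanders within 20 mm of their starts (x of block_back in the frame of jig_pocket between -0.004 and 0.004 m and y of block_back in the frame of jig_pocket between -0.004 and 0.004 m and z of block_back in the frame of jig_pocket between -0.003 and 0.002 m and angle between lino_block's own y axis and vertical below 0.04 rad and angle between the x axis of lino_block and the x axis of jig_pocket, either way round below 0.06 rad and linear speed of each of lino_block, baren below 0.02 m/s and horizontal distance between baren and tray_in below 0.035 m and z of baren in the frame of tray_in between -0.003 and 0.004 m and angle between baren's own z axis and vertical below 0.06 rad); the robot touches nothing.
It fails at once if one of the other two blocks is moved more than 20 mm (distance of any of plain_block, slot_block from where it was at the start of the episode above 0.02 m).
It fails at once if a bystander on the bench is moved more than 20 mm (distance of any of ink_jar, gouge, brayer, tin, dish from where it was at the start of the episode above 0.02 m).
It also fails if it takes over 64 s, if anything falls off the work surface, if the arm or the gripper's body presses on something with over 40 N, if the wrist force passes 120 N, or if a joint passes its speed limit or range.

### The arm

A 6-joint arm with a two-finger parallel gripper is mounted at the origin on the work surface. World frame = base frame: x ahead of the robot, y to its left, z up, the work surface at z = 0. Lengths are in m, angles in degrees, forces in N, time in s.
With the tool pointing down it reaches from about 0.375 to 0.9 m from the base axis. Payload 3.1 kg.
Tool frame: the origin (TCP) lies midway between the tips of the shut fingers; the grasp point (between the pads) lies 19 mm behind it; z points along the fingers, y is the direction in which the jaws open and shut (so a half turn about z gives the same grasp; the last joint's range is limited). The gripper opens to 87 mm and grips with 3 to 60 N. Pads are 19 mm wide; open, the fingers measure 117 mm over their backs; the gripper's body (75 mm by 190 mm) begins 51 mm behind the grasp point.
Start: joints at [59.559, 30.224, 82.088, -0, 67.689, -10.227], TCP at [0.216, 0.586, 0.187] pointing down, gripper open.
Joint ranges: [-176.69, 176.69], [-43.24, 126.21], [12.49, 139.97], [-82, 262], [0, 151.66], [-163.58, 163.58]. Speed limits (degrees/s): [159.86, 159.86, 180, 180, 180, 180].

### API

Orientations are given as a 3x3 rotation matrix whose columns are the frame's x, y, z axes.
In Python, from rig import status, vision, bot, models gives the robot as it stands.
- The arm moves only by the tool send_rows, never from a script. Its argument "moves" is a list of rows, each a list of 7 numbers: the shift along the tool's x, y, z in units of 25 mm (1.0 is 25 mm), then the turn, a rotation vector about the tool's x, y, z in units of 10 degrees (1.0 is 10 degrees), then the closure, from -1 (fully open) to 1 (shut), so that 0 is half open. In form: [[dx, dy, dz, rx, ry, rz, hand], ...]. A call has 1 to 12 rows; each row shifts and turns the commanded pose from where the row before left it, along the tool's axes as they then stand; what a row does not reach is not made up. A row lasts 1/8 s, in which the tool goes at most 62.5 mm and 10.7 degrees, less where a joint would pass 70% of its speed; a pose out of reach is approached as far as the arm can. A call is refused whole if a number of a shift passes 1 or a number of a turn 1, either way. A call with a gripper value outside its range is refused whole. The fingers move at their own pace and stop on an object; the grip force is fixed at half the most. Time passes only in rows, so rows that do not move let the fingers close. It gives the time, the measured TCP pose, the force and the opening at its end, in the units of the state.
- status.read_state(): the state, without advancing time (a new reading comes with each control period).
- vision.capture(name): name is "scene" or "side" or "wrist"; returns a dict with "img" (480x640x3 uint8, red, green, blue), "depth" (480x640 float32, m along the optical axis (not along the pixel's ray), 0 where there is no reading), "fx", "fy", "cx", "cy" (pixels), "pose" (4x4, takes a point from camera to world coordinates); the wrist camera has in their place "hand_eye" (4x4, takes a point from camera to tool coordinates, whose origin is the TCP and whose axes are the flange's). Camera axes: x right, y up, looking along -z (the intrinsics and any distortion apply to the point x, -y, -z); pixel columns grow to the right and rows downward; lengths in m; the calibration is good to about 2 mm. A picture is of the moment at which its call begins: read the wrist's pose just before it.
- bot.hand_in(): hands the job in, once; it reports no verdict.
Trained networks look in the newest picture that a camera, given by its name, has taken for a name from the list of things; names that differ only in an ending like _2 or _b are one class to them, and where a whole thing is asked for, a point or a joint stands for the part that bears it (a point fixed in the world has none). Each returns a list of dicts, best first, with "confidence" (0 to 1); they miss things now and then, are a little off and sometimes report something else, mostly with a low value. They report only what shows in the picture. A call takes as long as a camera call. They do not tell look-alikes from the thing itself.
- models.masks_of(camera, name): "mask" (480x640 bool, what is visible of it) and "extent" ([left, top, right, bottom] in pixels, round what is visible of it).
- models.landmark_of(camera, name): "point" ([column, row] in pixels: a listed point, or the origin of a listed thing).
The state is a dict: "time_s": time; "joint_positions": joint angles; "qvel": joint speeds; "tau": joint torques, N m; "position": TCP position; "tcp_rot": TCP orientation; "force": force on the tool from outside, world axes, zero at the start; "moment": the same for the moment, N m; "opening": opening from 0.0 (shut) to 1.0 (fully open).
Only numpy, scipy, OpenCV 4.12 (cv2) and the standard library are available. Lean on these libraries where they do the work, as an engineer would, in place of code of your own. Each camera call takes 0.05 s, during which the arm holds its last target.

## Working session

There is one attempt and no reset: what is moved stays moved. The work goes in short steps, Python scripts to look and compute and a tool call to move; the robot and the scene stay as the last step left them, time stands still between calls to the robot, and variables do not carry over. Pictures are saved under pics/ and viewed, and the job is handed in when it is done.

Besides the shell and the picture viewer there is one more tool, called after "Request:" as name([rows], argument=value, ...), one row to a line, values as JSON. send_rows: Moves the arm, as the interface text tells. Its arguments: {"type":"object","properties":{"moves":{"type":"array"}},"required":["moves"]}

```bash
ls; mkdir -p pics
python3 - <<'E'
from rig import status, vision, bot, models
import cv2
print(status.read_state())
for n in ["scene","side","wrist"]:
    c=vision.capture(n); cv2.imwrite(f"pics/{n}0.png",c["img"][:,:,::-1])
    print(n,c["fx"],c["fy"],c["cx"],c["cy"],c.get("pose",c.get("hand_eye")).round(4).tolist(),c.keys())
E
```

```text
pics
{'time_s': 0.0, 'joint_positions': array([ 5.95599360e+01,  3.02781977e+01,  8.21566600e+01, -2.52155527e-03,
        6.76880949e+01, -1.02274211e+01]), 'qvel': array([ 0.09393047, -0.01788652,  0.03197138,  0.08459207, -0.02568544,
        0.02310774]), 'tau': array([-3.12211869e-04, -4.40043640e+01, -1.76595908e+01,  6.34004991e-02,
        5.80443267e-02, -1.49971606e-04]), 'position': array([0.21551239, 0.58580867, 0.18617843]), 'tcp_rot': array([[-9.38422415e-01,  3.45488444e-01, -1.05210243e-03],
       [ 3.45489878e-01,  9.38420612e-01, -1.87075792e-03],
       [ 3.40989360e-04, -2.11905190e-03, -9.99997697e-01]]), 'force': array([-0.42787105,  0.37514572, -0.07277079]), 'moment': array([0.02176713, 0.03844307, 0.037645  ]), 'opening': 0.9997622826393748}
scene 493.7700897301236 493.7700897301236 320.9643690081134 242.53713178515488 [[-0.8752, -0.4085, 0.259, 0.7994], [0.4837, -0.7415, 0.4649, 0.4117], [0.0021, 0.5322, 0.8466, 0.9527], [0.0, 0.0, 0.0, 1.0]] dict_keys(['img', 'depth', 'fx', 'fy', 'cx', 'cy', 'pose'])
side 481.25175193336446 481.25175193336446 315.1662984780276 236.21727595241475 [[0.9561, 0.2256, -0.1868, 0.2973], [-0.2929, 0.7296, -0.6179, -0.8751], [-0.0031, 0.6455, 0.7637, 1.0539], [0.0, 0.0, 0.0, 1.0]] dict_keys(['img', 'depth', 'fx', 'fy', 'cx', 'cy', 'pose'])
wrist 354.7753948483655 354.7753948483655 319.6354571216967 234.50955109122216 [[-0.0, 0.9672, 0.2539, 0.0689], [1.0, 0.0004, -0.0012, 0.0004], [-0.0012, 0.2539, -0.9672, -0.198], [0.0, 0.0, 0.0, 1.0]] dict_keys(['img', 'depth', 'fx', 'fy', 'cx', 'cy', 'hand_eye'])
```

View pics/scene0.png

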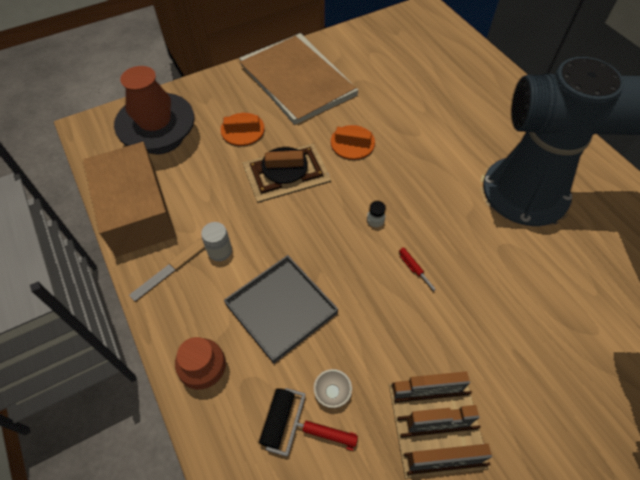

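View pics/side0.png

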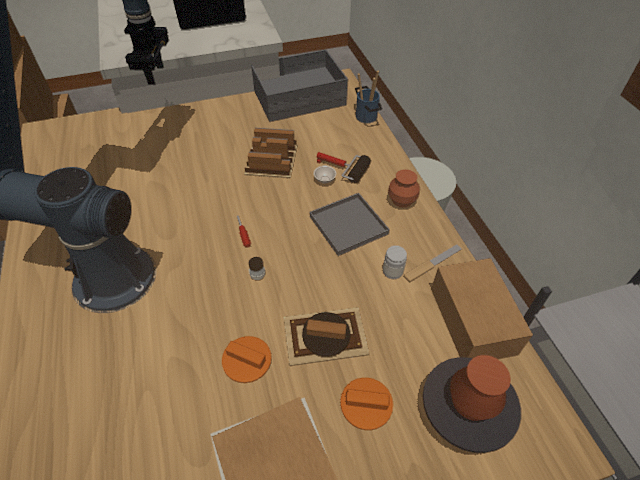

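View pics/wrist0.png

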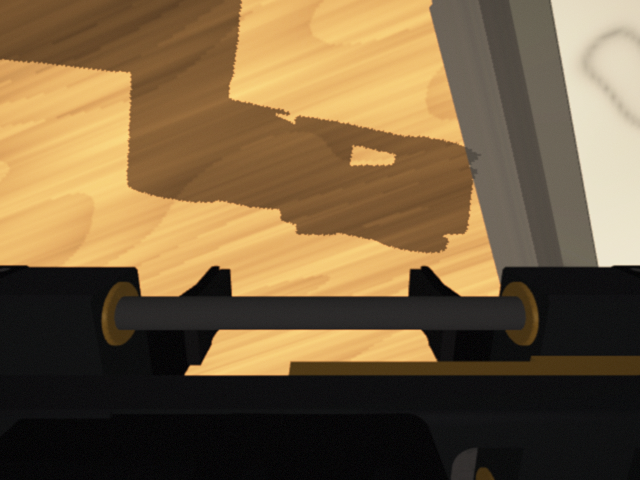

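```bash
cat > h.py <<'E'
from rig import status, vision, bot, models
import numpy as np, cv2
def world(c,T=None):
    T=c["pose"] if T is None else T
    v,u=np.mgrid[0:480,0:640]
    d=c["depth"].astype(float)
    P=np.stack([(u-c["cx"])/c["fx"]*d,-(v-c["cy"])/c["fy"]*d,-d],-1)
    W=P@T[:3,:3].T+T[:3,3]
    W[d<=0]=np.nan
    return W
def wristT(st,c):
    T=np.eye(4);T[:3,:3]=st["tcp_rot"];T[:3,3]=st["position"]
    return T@c["hand_eye"]
def proj(c,p,T=None):
    T=c["pose"] if T is None else T
    q=(np.asarray(p)-T[:3,3])@T[:3,:3]
    return np.stack([c["cx"]+c["fx"]*q[...,0]/-q[...,2],c["cy"]-c["fy"]*q[...,1]/-q[...,2]],-1)
E
python3 - <<'E'
from h import *
import pickle
S=vision.capture("scene");D=vision.capture("side")
pickle.dump((S,D),open("cap0.pkl","wb"))
for n,c in (("scene",S),("side",D)):
    W=world(c)
    for name in ["lino_block","plain_block","slot_block","rack","jig","baren","tray","ink_jar","gouge","brayer","dish","tin"]:
        for r in models.masks_of(n,name)[:3]:
            if r["confidence"]<0.3: continue
            p=W[r["mask"]]; p=p[~np.isnan(p[:,0])]
            print(n,name,round(r["confidence"],2),np.array(r["extent"]).astype(int),np.nanmedian(p,0).round(3),np.percentile(p,2,axis=0).round(3),np.percentile(p,98,axis=0).round(3))
    for name in ["lino_block","block_back","jig_pocket","tray_in","baren","rack","jig"]:
        for r in models.landmark_of(n,name)[:3]:
            u,v=np.array(r["point"]).round().astype(int)
            print(n,name,round(r["confidence"],2),u,v,W[v,u].round(3))
a=cv2.resize(S["img"][360:480,370:510],None,fx=5,fy=5,interpolation=3)
cv2.imwrite("pics/rackS.png",a[:,:,::-1])
a=cv2.resize(D["img"][110:190,230:330],None,fx=7,fy=7,interpolation=3)
cv2.imwrite("pics/rackD.png",a[:,:,::-1])
E
```

```text
scene lino_block 0.79 [390 372 467 397] [0.498 0.283 0.069] [0.436 0.249 0.002] [0.557 0.313 0.075]
scene plain_block 0.65 [407 443 490 468] [0.547 0.396 0.071] [0.485 0.364 0.015] [0.603 0.427 0.075]
scene slot_block 0.7 [407 403 480 430] [0.522 0.341 0.08 ] [0.466 0.311 0.021] [0.569 0.369 0.085]
scene rack 0.63 [390 386 488 476] [0.53  0.348 0.009] [0.439 0.273 0.004] [0.606 0.431 0.029]
scene jig 0.73 [246 145 330 203] [ 0.505 -0.302  0.01 ] [ 0.391 -0.402  0.003] [ 0.58  -0.262  0.022]
scene baren 0.87 [330 122 376 157] [ 0.301 -0.326  0.015] [ 0.245 -0.385  0.007] [ 0.344 -0.286  0.045]
scene baren 0.81 [259 144 311 184] [ 0.492 -0.326  0.032] [ 0.438 -0.393  0.022] [ 0.539 -0.285  0.063]
scene baren 0.63 [216 110 262 144] [ 0.528 -0.504  0.015] [ 0.476 -0.56   0.005] [ 0.574 -0.465  0.045]
scene tray 0.72 [224 258 342 358] [ 0.664 -0.008  0.005] [ 0.574 -0.097  0.001] [0.747 0.08  0.023]
scene ink_jar 0.97 [367 196 384 225] [ 0.375 -0.096  0.045] [ 0.352 -0.139  0.002] [ 0.389 -0.083  0.059]
scene gouge 0.59 [401 247 432 291] [0.365 0.042 0.015] [ 0.354 -0.     0.002] [0.373 0
[... 2195 characters left out ...]
.64 [310 163 335 185] [0.656 0.206 0.019] [0.622 0.159 0.   ] [0.685 0.228 0.032]
side dish 0.33 [237 219 251 248] [0.36  0.036 0.014] [ 0.351 -0.006 -0.002] [0.372 0.094 0.02 ]
side tin 0.76 [383 245 406 281] [ 0.711 -0.217  0.066] [ 0.691 -0.231  0.006] [ 0.74  -0.182  0.082]
side lino_block 0.82 271 171 [0.495 0.261 0.021]
side lino_block 0.73 270 157 [0.498 0.27  0.071]
side block_back 0.63 266 163 [0.484 0.274 0.047]
side tray_in 0.91 345 226 [ 0.648 -0.015  0.005]
side baren 0.83 326 334 [ 0.48  -0.354  0.047]
side baren 0.73 246 360 [ 0.288 -0.358  0.036]
side baren 0.68 366 406 [ 0.514 -0.532  0.022]
side rack 0.71 273 159 [0.505 0.262 0.068]
side jig 0.23 271 171 [0.495 0.261 0.021]
```

View pics/rackS.png

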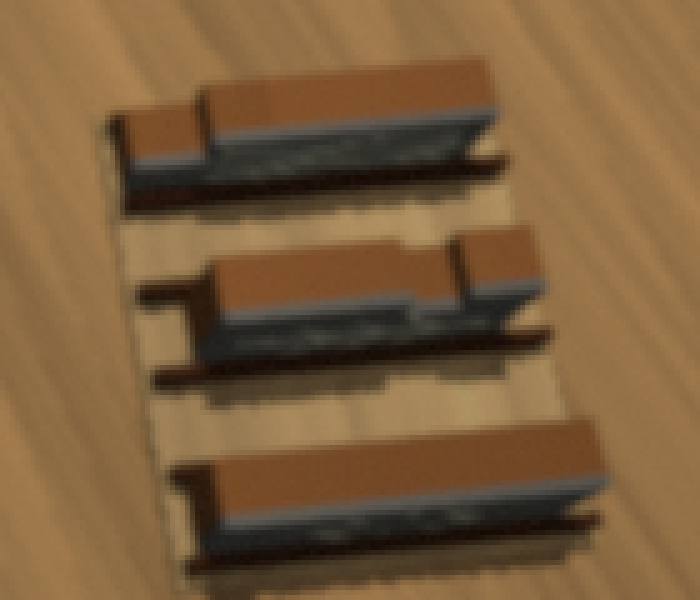

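View pics/rackD.png

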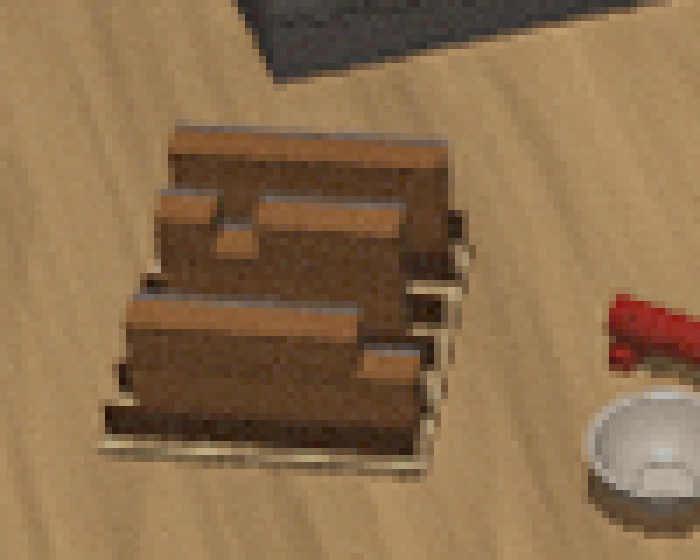

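```bash
cat >> h.py <<'E'
def rect(P,lo,hi,x,y,r):
    m=(P[:,2]>lo)&(P[:,2]<hi)&(np.hypot(P[:,0]-x,P[:,1]-y)<r)
    q=P[m]; 
    if len(q)<8: return None
    (cx,cy),(w,h),a=cv2.minAreaRect((q[:,:2]*1000).astype(np.float32))
    if w<h: w,h,a=h,w,a+90
    a=(a+90)%180-90
    return len(q),round(cx/1000,4),round(cy/1000,4),round(w,1),round(h,1),round(a,1),np.median(q[:,2]).round(4)
E
python3 - <<'E'
from h import *
import pickle
S,D=pickle.load(open("cap0.pkl","rb"))
for n,c in (("scene",S),("side",D)):
    P=world(c).reshape(-1,3); P=P[~np.isnan(P[:,0])]
    print(n)
    print("handle",rect(P,.052,.07,.487,-.335,.07))
    print("disc",rect(P,.024,.037,.487,-.335,.09))
    print("jig",rect(P,.004,.026,.487,-.33,.13))
    print("blk top",rect(P,.066,.078,.49,.28,.075) )
    print("notch",rect(P,.044,.055,.54,.305,.04) )
    print("rack", rect(P,.004,.03,.522,.343,.13))
    print("tray wall",rect(P,.012,.028,.66,-.012,.14))
    print("tray floor",rect(P,.001,.009,.66,-.012,.07))
    print("bench",np.median(P[(abs(P[:,0]-.49)<.05)&(abs(P[:,1])<.05)],0))
E
```

```text
scene
handle (393, 0.4866, -0.339, 91.7, 31.3, -25.1, np.float64(0.06))
disc (823, 0.4858, -0.3405, 117.4, 116.5, 38.5, np.float64(0.0303))
jig (2001, 0.4885, -0.3282, 247.5, 237.8, 50.6, np.float64(0.0099))
blk top (798, 0.4969, 0.3128, 104.6, 83.8, -23.3, np.float64(0.0723))
notch (115, 0.5399, 0.3023, 72.0, 53.4, 65.0, np.float64(0.0496))
rack (4207, 0.5137, 0.3256, 245.3, 210.3, -31.6, np.float64(0.0094))
tray wall (959, 0.6614, -0.0096, 172.6, 171.0, -79.0, np.float64(0.0208))
tray floor (3084, 0.6597, -0.0122, 139.0, 137.0, 63.6, np.float64(0.0043))
bench [4.90813473e-01 1.44245934e-03 4.44206926e-04]
side
handle (444, 0.4847, -0.3423, 91.0, 30.6, -27.3, np.float64(0.0589))
disc (1093, 0.4847, -0.3422, 115.5, 114.5, 53.8, np.float64(0.0294))
jig (2199, 0.4842, -0.3423, 245.4, 226.5, 17.9, np.float64(0.0093))
blk top (273, 0.4973, 0.3057, 105.8, 90.2, -33.1, np.float64(0.071))
notch (60, 0.5398, 0.2982, 62.3, 60.5, 89.0, np.float64(0.0491))
rack (612, 0.514, 0.3263, 244.4, 211.7, -15.6, np.float64(0.0165))
tray wall (516, 0.6606, -0.0101, 175.7, 172.9, -79.0, np.float64(0.0191))
tray floor (1105, 0.66, -0.0126, 137.9, 136.3, -16.1, np.float64(0.0036))
bench [ 0.48937954 -0.00119762 -0.00053719]
```

Request:
send_rows([
  [-0.94,-0.75,0,0,0,0,-1],
  [-0.94,-0.75,0,0,0,0,-1],
  [-0.94,-0.75,0,0,0,0,-1],
  [-0.94,-0.75,0,0,0,0,-1],
  [-0.94,-0.75,0,0,0,0,-1],
  [-0.94,-0.75,0,0,0,0,-1],
  [-0.94,-0.75,0,0,0,0,-1],
  [-0.94,-0.75,0,0,0,0,-1],
  [-0.94,-0.75,0,0,0,0,-1],
  [-0.94,-0.75,0,0,0,0,-1],
  [-0.94,-0.75,0,0,0,0,-1],
  [-0.94,-0.75,0,0,0,0,-1],
])

```text
time_s: 3.65
position: [0.4034, 0.2771, 0.1874]
tcp_rot: [[-0.938, 0.346, 0.001], [0.346, 0.938, 0.0], [-0.0, 0.0, -1.0]]
force: [0.0, -0.6, -0.2]
opening: 1.0
```

Request:
send_rows([
  [-0.94,-0.75,0,0,0,0,-1],
  [-0.94,-0.75,0,0,0,0,-1],
  [-0.94,-0.75,0,0,0,0,-1],
  [-0.44,-0.99,0,0,0,0,-1],
  [-0.44,-0.99,0,0,0,0,-1],
  [-0.44,-0.99,0,0,0,0,-1],
  [-0.44,-0.99,0,0,0,0,-1],
  [-0.44,-0.99,0,0,0,0,-1],
  [-0.44,-0.99,0,0,0,0,-1],
  [-0.44,-0.99,0,0,0,0,-1],
  [-0.44,-0.99,0,0,0,0,-1],
  [-0.44,-0.99,0,0,0,0,-1],
])

```text
time_s: 5.15
position: [0.4657, -0.0434, 0.1874]
tcp_rot: [[-0.938, 0.346, 0.001], [0.346, 0.938, -0.0], [-0.001, 0.0, -1.0]]
force: [-0.3, 0.2, 0.1]
opening: 1.001
```

Request:
send_rows([
  [-0.44,-0.99,0,0,0,0,-1],
  [-0.44,-0.99,0,0,0,0,-1],
  [-0.44,-0.99,0,0,0,0,-1],
  [-0.44,-0.99,0,0,0,0,-1],
  [-0.44,-0.99,0,0,0,0,-1],
  [-0.44,-0.99,0,0,0,0,-1],
  [-0.44,-0.99,0,0,0,0,-1],
  [-0.44,-0.99,0,0,0,0,-1],
  [-0.44,-0.99,0,0,0,0,-1],
  [-0.44,-0.99,0,0,0,0,-1],
  [-0.44,-0.99,0,0,0,0.6,-1],
  [0,0,0,0,0,0,-1],
])

```text
time_s: 6.65
position: [0.4851, -0.342, 0.1871]
tcp_rot: [[-0.897, 0.443, 0.001], [0.443, 0.897, -0.001], [-0.001, -0.0, -1.0]]
force: [0.4, 0.3, 0.7]
opening: 1.0
```

```bash
cat >> h.py <<'E'
def rows(target,yaw_deg=None):
    """print the tool-frame shift (units) and z-turn (units) to get TCP to target with tool y axis at yaw (mod 180)"""
    s=status.read_state();R=s["tcp_rot"]
    d=R.T@(np.array(target)-s["position"])/.025
    y=np.degrees(np.arctan2(R[1,1],R[0,1]))
    t=None
    if yaw_deg is not None:
        t=-(((yaw_deg-y)+90)%180-90)/10
    # small tilt error
    print("t",s["time_s"],"pos",s["position"].round(4),"yaw",y.round(2),"tilt",R[:,2].round(4),"j6",s["joint_positions"][5].round(1),"F",s["force"].round(1),"open",round(s["opening"],3))
    print("units",d.round(2),"turn",t)
E
python3 - <<'E'
from h import *
s=status.read_state();c=vision.capture("wrist")
cv2.imwrite("pics/w1.png",c["img"][:,:,::-1])
T=wristT(s,c);P=world(c,T).reshape(-1,3);P=P[~np.isnan(P[:,0])]
print("handle",rect(P,.052,.07,.487,-.335,.07))
print("disc",rect(P,.024,.037,.487,-.335,.09))
rows([.486,-.34,.036],64)
E
```

```text
handle (2838, 0.4859, -0.3387, 91.2, 27.8, -25.5, np.float64(0.0602))
disc (7018, 0.4865, -0.3386, 115.1, 114.9, -72.2, np.float64(0.0303))
t 6.7 pos [ 0.4847 -0.3402  0.1869] yaw 63.79 tilt [-2.e-04  8.e-04 -1.e+00] j6 -109.7 F [ 0.4  1.  -0.7] open 1.0
units [-0.05  0.03  6.04] turn -0.021065174644337503
```

Request:
send_rows([
  [-0.05,0.04,1,0,0,0,-1],
  [0,0,1,0,0,0,-1],
  [0,0,1,0,0,0,-1],
  [0,0,1,0,0,0,-1],
  [0,0,1,0,0,0,-1],
  [0,0,0.95,0,0,0,-1],
  [0,0,0,0,0,0,1],
  [0,0,0,0,0,0,1],
  [0,0,0,0,0,0,1],
  [0,0,0,0,0,0,1],
  [0,0,0,0,0,0,1],
])

```text
time_s: 8.07
position: [0.4867, -0.3396, 0.0389]
tcp_rot: [[-0.897, 0.442, 0.001], [0.442, 0.897, -0.001], [-0.001, -0.0, -1.0]]
force: [-0.2, 1.0, 0.2]
opening: 0.515
```

View pics/w1.png

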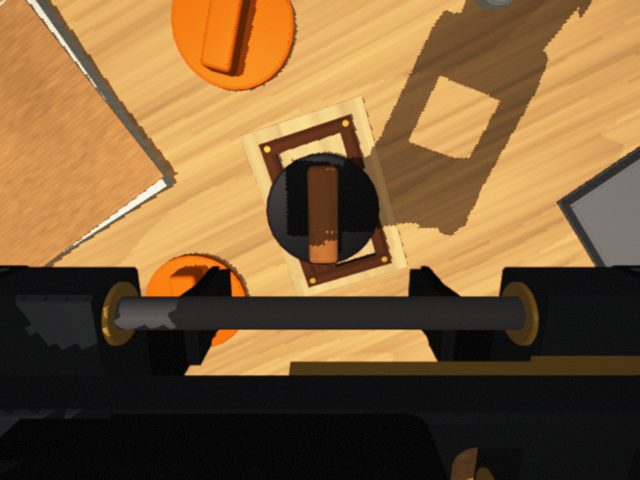

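Request:
send_rows([
  [0,0,0,0,0,0,1],
  [0,0,0,0,0,0,1],
  [0,0,0,0,0,0,1],
  [0,0,0,0,0,0,1],
  [0,0,0,0,0,0,1],
])

```text
time_s: 8.7
position: [0.4865, -0.3394, 0.0383]
tcp_rot: [[-0.897, 0.442, -0.0], [0.442, 0.897, 0.0], [0.0, 0.0, -1.0]]
force: [-0.2, 0.2, -0.6]
opening: 0.019
```

Run:
```python
from h import *
for n in ["wrist","side"]:
    c=vision.capture(n)
    cv2.imwrite(f"pics/{n}2.png",c["img"][:,:,::-1] if n=="wrist" else cv2.resize(c["img"][240:420,180:420],None,fx=3,fy=3)[:,:,::-1])
print(status.read_state()["opening"])
```

```text
0.004894738786480909
```

View pics/wrist2.png

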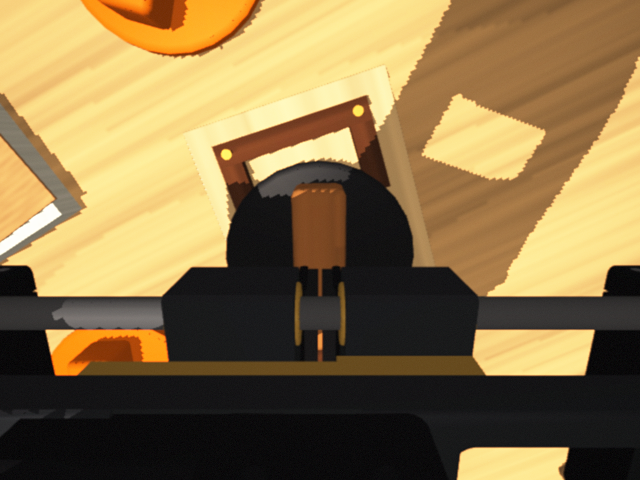

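View pics/side2.png

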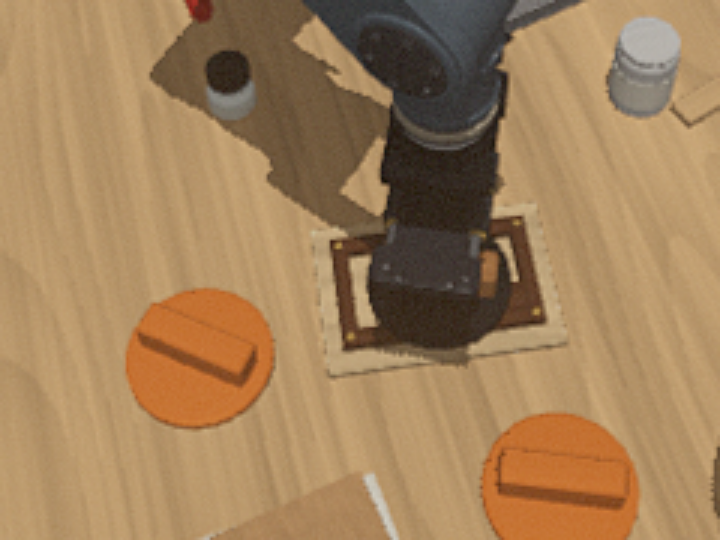

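Run:
```python
from h import *
s=status.read_state();c=vision.capture("wrist")
W=world(c,wristT(s,c)); d=c["depth"]
for v in range(180,372,8): print(v,[ (round(float(d[v,u]),3),round(float(W[v,u,2]),3)) for u in (296,309,320,331,343)])
rows(s["position"])
c=vision.capture("scene")
cv2.imwrite("pics/scene2.png",cv2.resize(c["img"][90:230,200:400],None,fx=4,fy=4,interpolation=3)[:,:,::-1])
```

```text
180 [(0.204, 0.031), (0.205, 0.031), (0.205, 0.031), (0.206, 0.029), (0.205, 0.031)]
188 [(0.185, 0.051), (0.18, 0.057), (0.179, 0.057), (0.178, 0.058), (0.204, 0.032)]
196 [(0.178, 0.059), (0.177, 0.06), (0.177, 0.06), (0.177, 0.06), (0.178, 0.06)]
204 [(0.179, 0.059), (0.178, 0.06), (0.178, 0.061), (0.178, 0.06), (0.178, 0.06)]
212 [(0.179, 0.061), (0.179, 0.06), (0.178, 0.061), (0.179, 0.061), (0.18, 0.06)]
220 [(0.181, 0.059), (0.18, 0.06), (0.181, 0.059), (0.179, 0.061), (0.182, 0.059)]
228 [(0.182, 0.059), (0.182, 0.06), (0.181, 0.061), (0.181, 0.061), (0.182, 0.06)]
236 [(0.181, 0.061), (0.181, 0.061), (0.183, 0.06), (0.182, 0.06), (0.184, 0.059)]
244 [(0.183, 0.06), (0.184, 0.06), (0.184, 0.06), (0.184, 0.06), (0.185, 0.059)]
252 [(0.185, 0.06), (0.184, 0.061), (0.184, 0.061), (0.184, 0.061), (0.186, 0.059)]
260 [(0.186, 0.06), (0.185, 0.061), (0.186, 0.06), (0.186, 0.06), (0.187, 0.059)]
268 [(0.091, 0.15), (0.187, 0.06), (0.187, 0.06), (0.169, 0.077), (0.091, 0.15)]
276 [(0.085, 0.157), (0.163, 0.084), (0.188, 0.06), (0.158, 0.089), (0.085, 0.156)]
284 [(0.08, 0.162), (0.15
[... 335 characters left out ...]
2, 0.162), (0.083, 0.161), (0.082, 0.162), (0.078, 0.166)]
324 [(0.076, 0.168), (0.083, 0.161), (0.083, 0.162), (0.082, 0.163), (0.076, 0.168)]
332 [(0.076, 0.168), (0.126, 0.123), (0.195, 0.061), (0.126, 0.123), (0.077, 0.167)]
340 [(0.077, 0.168), (0.127, 0.123), (0.197, 0.061), (0.127, 0.123), (0.077, 0.168)]
348 [(0.076, 0.169), (0.128, 0.123), (0.2, 0.059), (0.128, 0.123), (0.077, 0.168)]
356 [(0.079, 0.167), (0.128, 0.124), (0.248, 0.018), (0.128, 0.123), (0.077, 0.168)]
364 [(0.076, 0.17), (0.075, 0.171), (0.075, 0.171), (0.076, 0.17), (0.075, 0.171)]
t 8.85 pos [ 0.4865 -0.3394  0.0384] yaw 63.79 tilt [ 0.  0. -1.] j6 -109.5 F [-0.4  0.6  1.3] open 0.006
units [ 0. -0.  0.] turn None
```

View pics/scene2.png

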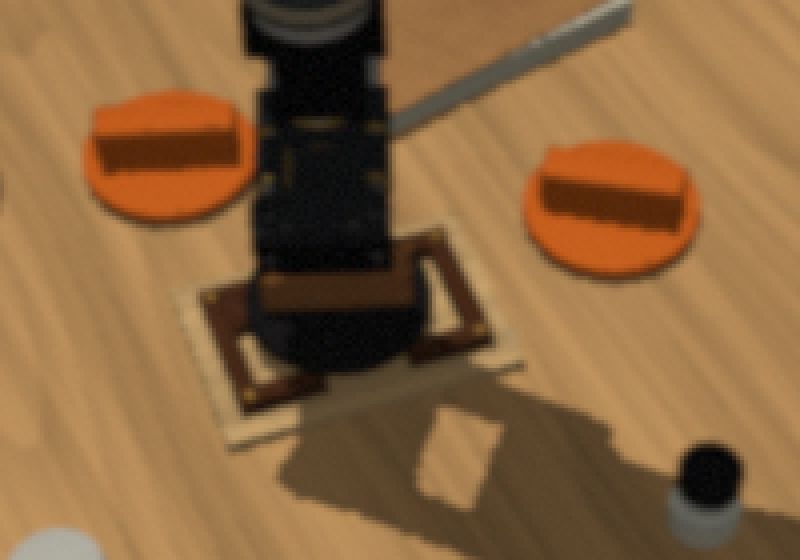

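Run:
```python
from h import *
s=status.read_state();c=vision.capture("wrist")
H=c["hand_eye"]; W=world(c,H)
for v in list(range(254,276,2))+[280,290]: print(v,[tuple((W[v,u]*1000).round().astype(int)) for u in (305,309,313,326,331,335)])
a=c["img"][230:380,230:410]
cv2.imwrite("pics/w3.png",cv2.resize(a,None,fx=4,fy=4,interpolation=0)[:,:,::-1])
```

```text
254 [(np.int64(12), np.int64(-7), np.int64(-22)), (np.int64(12), np.int64(-5), np.int64(-22)), (np.int64(12), np.int64(-3), np.int64(-23)), (np.int64(12), np.int64(4), np.int64(-22)), (np.int64(12), np.int64(6), np.int64(-23)), (np.int64(12), np.int64(9), np.int64(-22))]
256 [(np.int64(11), np.int64(-7), np.int64(-23)), (np.int64(11), np.int64(-5), np.int64(-22)), (np.int64(11), np.int64(-3), np.int64(-22)), (np.int64(11), np.int64(4), np.int64(-23)), (np.int64(11), np.int64(7), np.int64(-21)), (np.int64(11), np.int64(9), np.int64(-22))]
258 [(np.int64(10), np.int64(-7), np.int64(-22)), (np.int64(10), np.int64(-5), np.int64(-21)), (np.int64(10), np.int64(-3), np.int64(-22)), (np.int64(10), np.int64(4), np.int64(-21)), (np.int64(10), np.int64(7), np.int64(-21)), (np.int64(10), np.int64(9), np.int64(-23))]
260 [(np.int64(9), np.int64(-7), np.int64(-22)), (np.int64(9), np.int64(-5), np.int64(-21)), (np.int64(9), np.int64(-3), np.int64(-22)), (np.int64(9), np.int64(4), np.int64(-22)), (np.int64(9), np.int64(7), np.int64(-22)), (np.int64(9), np.int64(9), np.int64(-22))]
262 [(np.int64(8),
[... 1703 characters left out ...]
np.int64(-3), np.int64(-44)), (np.int64(10), np.int64(4), np.int64(-44)), (np.int64(11), np.int64(6), np.int64(-48)), (np.int64(11), np.int64(8), np.int64(-47))]
280 [(np.int64(11), np.int64(-6), np.int64(-55)), (np.int64(9), np.int64(-4), np.int64(-50)), (np.int64(9), np.int64(-2), np.int64(-51)), (np.int64(9), np.int64(3), np.int64(-51)), (np.int64(11), np.int64(6), np.int64(-54)), (np.int64(11), np.int64(7), np.int64(-55))]
290 [(np.int64(11), np.int64(-5), np.int64(-65)), (np.int64(9), np.int64(-4), np.int64(-60)), (np.int64(10), np.int64(-2), np.int64(-62)), (np.int64(9), np.int64(3), np.int64(-61)), (np.int64(10), np.int64(5), np.int64(-63)), (np.int64(11), np.int64(7), np.int64(-65))]
```

View pics/w3.png

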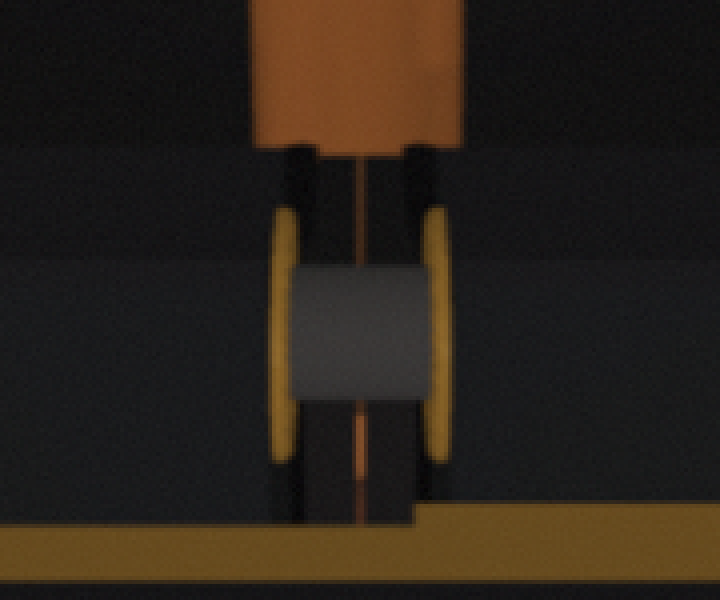

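Request:
send_rows([
  [0,0,0,0,0,0,-0.5],
  [0,0,0,0,0,0,-0.5],
  [0,0,0,0,0,0,-0.5],
  [0,0,0,0,0,0,-0.5],
  [0,0,0,0,0,0,-0.5],
  [0,0,0,0,0,0,-0.5],
  [0,0,0.2,0,0,0,-0.5],
  [0,0,0.2,0,0,0,-0.5],
])

```text
time_s: 9.95
position: [0.4864, -0.3394, 0.028]
tcp_rot: [[-0.897, 0.442, -0.0], [0.442, 0.897, 0.0], [0.0, 0.0, -1.0]]
force: [0.3, 0.2, -0.1]
opening: 0.732
```

Run:
```python
from h import *
rows([.486,-.34,.036],64)
c=vision.capture("wrist")
H=c["hand_eye"]; W=world(c,H)
# finger pixels: tool z between -70 and -5? and |y|>15,x in 5..14, print max z
m=(W[...,0]>-20)&(W[...,0]<14)&(abs(W[...,1])<60)&(W[...,2]>-.09)
cv2.imwrite("pics/w4.png",c["img"][:,:,::-1])
for u in range(200,300,6):
    col=W[255:300,u]; print(u,[tuple((col[i]*1000).round().astype(int).tolist()) for i in range(0,40,5)])
```

```text
t 9.95 pos [ 0.4864 -0.3394  0.028 ] yaw 63.79 tilt [-1.e-04  1.e-04 -1.e+00] j6 -109.5 F [ 0.3  0.2 -0.1] open 0.732
units [ 0.   -0.03 -0.32] turn -0.021305393691504547
200 [(-5, -79, 28), (-8, -80, 29), (-12, -80, 28), (-15, -80, 28), (-20, -81, 30), (-22, -81, 28), (-26, -81, 28), (-29, -81, 27)]
206 [(-4, -75, 28), (-8, -76, 28), (-12, -76, 28), (-15, -76, 27), (-18, -76, 27), (-22, -77, 27), (-26, -77, 29), (-29, -77, 27)]
212 [(-5, -72, 29), (-7, -71, 26), (-12, -72, 28), (-15, -72, 27), (-18, -72, 27), (-22, -72, 27), (-26, -73, 28), (-30, -73, 28)]
218 [(-4, -67, 28), (-8, -68, 29), (-11, -67, 27), (-15, -68, 27), (-19, -68, 28), (-22, -69, 28), (-26, -69, 27), (11, -41, -65)]
224 [(5, -55, -2), (2, -55, -2), (-1, -56, -1), (-4, -56, -1), (-8, -56, -1), (-22, -64, 28), (11, -39, -60), (11, -38, -65)]
230 [(5, -51, -2), (3, -51, -4), (-1, -52, -3), (-4, -52, -3), (11, -40, -48), (11, -38, -54), (11, -37, -59), (10, -36, -63)]
236 [(5, -48, -2), (2, -48, -3), (0, -48, -4), (11, -38, -42), (11, -37, -49), (10, -36, -52), (10, -35, -57), (9, -34, -61)]
242 [(5, -44, -3), (2, -44
[... 530 characters left out ...]
-3), (-7, -31, -2), (-10, -31, -2), (-13, -31, -2), (-17, -31, -2)]
272 [(6, -27, -4), (2, -27, -2), (-1, -27, -2), (-3, -27, -3), (-7, -27, -3), (-10, -28, -2), (-14, -28, -2), (-17, -28, -2)]
278 [(5, -23, -3), (2, -24, -1), (-1, -24, -2), (-4, -24, -3), (-7, -24, -3), (-10, -24, -3), (-14, -24, -2), (-16, -24, -3)]
284 [(5, -20, -1), (2, -20, -2), (0, -20, -4), (-4, -20, -2), (-7, -20, -3), (-10, -20, -2), (-13, -20, -3), (-16, -21, -3)]
290 [(6, -16, -3), (2, -17, -3), (-1, -17, -2), (-4, -17, -2), (-7, -17, -2), (-10, -17, -4), (-13, -17, -3), (-16, -17, -2)]
296 [(15, -11, -33), (12, -11, -32), (10, -11, -31), (7, -11, -32), (4, -11, -31), (1, -11, -31), (-1, -11, -31), (-4, -11, -32)]
```

View pics/w4.png

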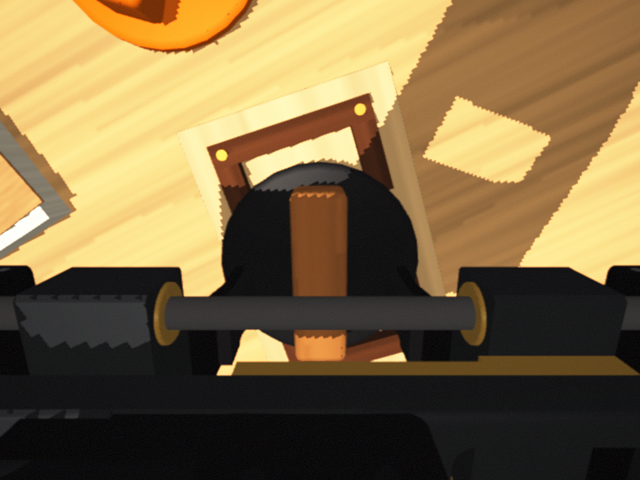

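Request:
send_rows([
  [0,0,0.3,0,0,0,-0.5],
  [0,0,0.3,0,0,0,-0.5],
  [0,0,0.3,0,0,0,-0.5],
  [0,0,0.15,0,0,0,-0.5],
  [0,0,0,0,0,0,-0.5],
])

```text
time_s: 10.62
position: [0.4863, -0.3392, 0.0017]
tcp_rot: [[-0.897, 0.442, -0.001], [0.442, 0.897, 0.001], [0.001, 0.0, -1.0]]
force: [-0.7, -0.6, -0.7]
opening: 0.754
```

Request:
send_rows([
  [0,0,0,0,0,0,1],
  [0,0,0,0,0,0,1],
  [0,0,0,0,0,0,1],
  [0,0,0,0,0,0,1],
  [0,0,0,0,0,0,1],
  [0,0,0,0,0,0,1],
  [0,0,0,0,0,0,1],
])

```text
time_s: 11.5
position: [0.4865, -0.3395, 0.0023]
tcp_rot: [[-0.897, 0.442, 0.0], [0.442, 0.897, -0.0], [-0.0, -0.0, -1.0]]
force: [-0.5, 0.4, 1.6]
opening: 0.32
```

Request:
send_rows([
  [0,0,-1,0,0,0,1],
  [0,0,-1,0,0,0,1],
  [0,0,-1,0,0,0,1],
  [0,0,-1,0,0,0,1],
  [-0.03,0.99,0,0,0,0,1],
  [-0.03,0.99,0,0,0,0,1],
  [-0.03,0.99,0,0,0,0,1],
  [-0.03,0.99,0,0,0,0,1],
  [-0.03,0.99,0,0,0,0,1],
  [-0.03,0.99,0,0,0,0,1],
  [-0.03,0.99,0,0,0,0,1],
  [-0.03,0.99,0,0,0,0,1],
])

```text
time_s: 13.0
position: [0.5791, -0.1634, 0.1016]
tcp_rot: [[-0.897, 0.442, -0.001], [0.442, 0.897, 0.001], [0.001, -0.0, -1.0]]
force: [-0.0, -0.6, -1.8]
opening: 0.322
```

Request:
send_rows([
  [-0.03,0.99,0,0,0,0,1],
  [-0.03,0.99,0,0,0,0,1],
  [-0.03,0.99,0,0,0,0,1],
  [-0.03,0.99,0,0,0,0,1],
  [-0.03,0.99,0,0,0,0,1],
  [-0.03,0.99,0,0,0,0,1],
  [-0.03,0.99,0,0,0,0,1],
  [0,0,0,0,0,0,1],
  [0,0,0,0,0,0,1],
])

```text
time_s: 14.12
position: [0.6601, -0.0115, 0.1018]
tcp_rot: [[-0.897, 0.441, -0.001], [0.441, 0.897, -0.0], [0.001, -0.001, -1.0]]
force: [-0.8, -0.6, -1.8]
opening: 0.32
```

Run:
```python
from h import *
import pickle
rows([.661,-.011,.1],64)
s=status.read_state()
c=vision.capture("wrist"); S=vision.capture("scene"); D=vision.capture("side")
pickle.dump((S,D),open("cap1.pkl","wb"))
P=world(c,wristT(s,c)).reshape(-1,3);P=P[~np.isnan(P[:,0])]
print("tray wall",rect(P,.015,.028,.66,-.012,.14))
cv2.imwrite("pics/w5.png",c["img"][:,:,::-1])
cv2.imwrite("pics/s5.png",cv2.resize(S["img"][100:330,200:400],None,fx=3,fy=2.6,interpolation=3)[:,:,::-1])
print(models.landmark_of("scene","jig_pocket")[:2])
for r in models.masks_of("scene","jig")[:2]: print(r["confidence"],r["extent"])
print(models.landmark_of("side","jig_pocket")[:2])
for n,c in (("scene",S),("side",D)):
    P=world(c).reshape(-1,3); P=P[~np.isnan(P[:,0])]
    print(n)
    print("jigwall",rect(P,.0135,.022,.487,-.34,.11))
    print("jig",rect(P,.005,.022,.487,-.34,.125))
```

```text
t 14.125 pos [ 0.6601 -0.0115  0.1018] yaw 63.81 tilt [-1.1e-03 -4.0e-04 -1.0e+00] j6 -74.4 F [-0.8 -0.6 -1.8] open 0.32
units [-0.02  0.03  0.07] turn -0.019116755725139
tray wall (3319, 0.662, -0.0077, 170.3, 170.0, -78.8, np.float64(0.022))
[{'point': [428.9, 377.9], 'confidence': 0.7}]
[{'point': [326.7, 336.3], 'confidence': 0.73}, {'point': [323.6, 336.7], 'confidence': 0.58}]
scene
jigwall None
jig (23, 0.4577, -0.3117, 168.2, 46.8, 84.9, np.float64(0.0078))
side
jigwall (907, 0.4848, -0.343, 164.9, 114.7, -8.7, np.float64(0.0175))
jig (3476, 0.4805, -0.3268, 224.3, 183.2, -23.0, np.float64(0.0087))
```

View pics/w5.png

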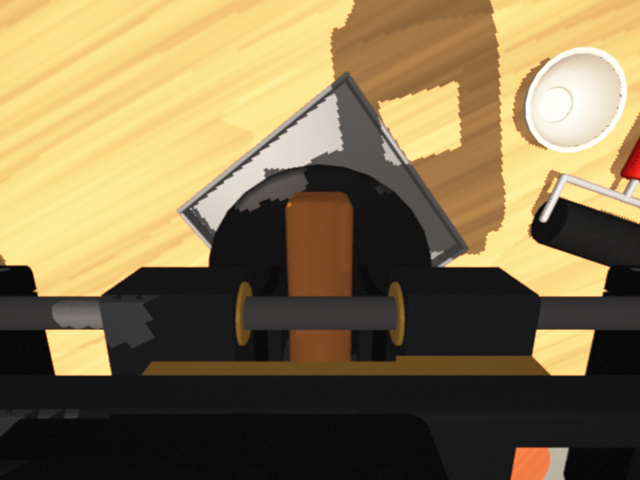

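View pics/s5.png

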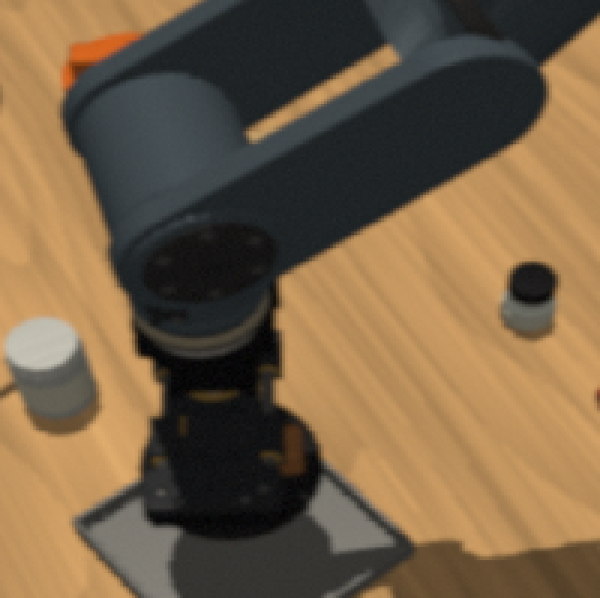

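Request:
send_rows([
  [0,0,1,0,0,0,1],
  [0,0,1,0,0,0,1],
  [0,0,1,0,0,0,1],
  [0,0,0.9,0,0,0,1],
  [0,0,0.4,0,0,0,1],
  [0,0,0.2,0,0,0,1],
  [0,0,0,0,0,0,1],
])

```text
time_s: 15.3
position: [0.6609, -0.0115, -0.01]
tcp_rot: [[-0.897, 0.442, 0.001], [0.442, 0.897, -0.0], [-0.001, 0.0, -1.0]]
force: [0.1, -0.1, -1.8]
opening: 0.318
```

Request:
send_rows([
  [0,0,0.06,0,0,0,1],
  [0,0,0.04,0,0,0,1],
])

```text
time_s: 15.55
position: [0.6612, -0.0114, -0.0118]
tcp_rot: [[-0.897, 0.442, 0.001], [0.442, 0.897, -0.0], [-0.001, 0.0, -1.0]]
force: [-1.5, 0.2, 6.0]
opening: 0.317
```

Request:
send_rows([
  [0,0,0,0,0,0,-0.3],
  [0,0,0,0,0,0,-0.3],
  [0,0,0,0,0,0,-0.3],
  [0,0,0,0,0,0,-0.3],
  [0,0,-1,0,0,0,-0.3],
  [0,0,-1,0,0,0,-0.3],
  [0,0,-1,0,0,0,-0.3],
  [0,0,-1,0,0,0,-0.3],
])

```text
time_s: 16.55
position: [0.6604, -0.0113, 0.0878]
tcp_rot: [[-0.897, 0.442, -0.0], [0.442, 0.897, 0.0], [0.0, -0.0, -1.0]]
force: [0.2, -0.1, -1.6]
opening: 0.649
```

Run:
```python
from h import *
import pickle
S,D=pickle.load(open("cap0.pkl","rb"))
for n,c in (("scene",S),("side",D)):
    W=world(c); P=W.reshape(-1,3); P=P[~np.isnan(P[:,0])]
    # pick strip: within the block line yaw 28
    for it in range(2):
        th=np.radians(28); e=np.array([np.cos(th),np.sin(th)]);f=np.array([-e[1],e[0]])
        q=P[:,:2]-[.4977,.277]
        m=(abs(q@f)<.025)&(abs(q@e)<.075)
        Q=P[m]
        print(n,"top",rect(Q,.066,.078,.4977,.277,.2))
        print(n,"notch",rect(Q,.046,.053,.4977,.277,.2))
    c_=P[(P[:,2]>.045)&(P[:,2]<.095)&(P[:,0]<.64)&(P[:,0]>.4)&(P[:,1]>.2)]
    np.save(n+"_blk.npy",c_)
rows([.4977,.277,.1],118)
print(cv2.__version__)
```

```text
scene top (468, 0.5172, 0.2822, 104.8, 44.6, 13.6, np.float64(0.0724))
scene notch (45, 0.5268, 0.2859, 81.5, 36.9, 10.0, np.float64(0.0486))
scene top (468, 0.5172, 0.2822, 104.8, 44.6, 13.6, np.float64(0.0724))
scene notch (45, 0.5268, 0.2859, 81.5, 36.9, 10.0, np.float64(0.0486))
side top (152, 0.5121, 0.285, 108.6, 48.4, 27.5, np.float64(0.0708))
side notch (54, 0.5133, 0.2854, 108.2, 49.2, 28.0, np.float64(0.0495))
side top (152, 0.5121, 0.285, 108.6, 48.4, 27.5, np.float64(0.0708))
side notch (54, 0.5133, 0.2854, 108.2, 49.2, 28.0, np.float64(0.0495))
t 16.55 pos [ 0.6604 -0.0113  0.0878] yaw 63.79 tilt [-3.e-04  1.e-04 -1.e+00] j6 -74.4 F [ 0.2 -0.1 -1.6] open 0.649
units [10.93  7.47 -0.48] turn -5.421141947016418
4.12.0
```

Run:
```python
from h import *
s=status.read_state()
c=vision.capture("wrist")
P=world(c,wristT(s,c)).reshape(-1,3);P=P[~np.isnan(P[:,0])]
print("handle",rect(P,.038,.052,.66,-.01,.07))
print("disc",rect(P,.012,.018,.66,-.01,.06))
print(s["force"])
cv2.imwrite("pics/w6.png",c["img"][:,:,::-1])
```

```text
handle (4661, 0.6588, -0.0099, 87.5, 27.9, -25.4, np.float64(0.0462))
disc (11302, 0.6593, -0.0097, 115.6, 111.9, 63.3, np.float64(0.0163))
[ 0.20331576 -0.11203735 -1.59049757]
```

View pics/w6.png

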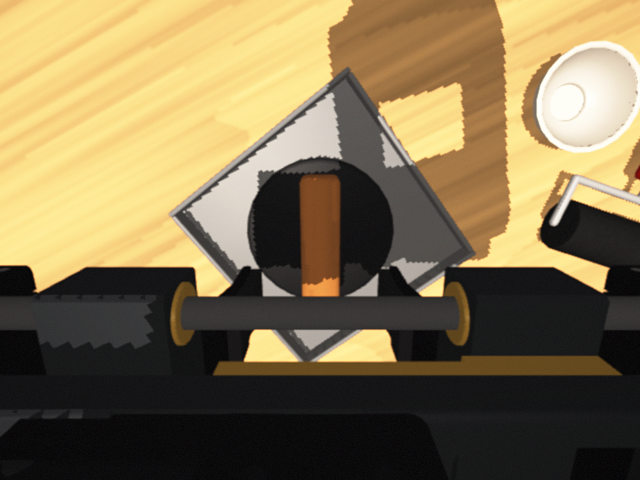

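Request:
send_rows([
  [0.99,0.68,-0.25,0,0,0,0],
  [0.99,0.68,-0.25,0,0,0,0],
  [0.99,0.68,-0.25,0,0,0,0],
  [0.99,0.68,-0.25,0,0,0,0],
  [0.99,0.68,-0.25,0,0,0,0],
  [0.99,0.68,-0.25,0,0,0,0],
  [0.99,0.68,-0.25,0,0,0,0],
  [0.99,0.68,-0.25,0,0,0,0],
  [0.99,0.68,0,0,0,0,0],
  [0.99,0.68,0,0,0,0,0],
  [0.99,0.67,0,0,0,0,0],
])

```text
time_s: 17.98
position: [0.496, 0.2778, 0.1361]
tcp_rot: [[-0.897, 0.441, -0.003], [0.441, 0.897, -0.001], [0.002, -0.002, -1.0]]
force: [0.1, 0.5, 0.1]
opening: 0.496
```

Request:
send_rows([
  [0,0,0,0,0,-0.9,0],
  [0,0,0,0,0,-0.9,0],
  [0,0,0,0,0,-0.9,0],
  [0,0,0,0,0,-0.9,0],
  [0,0,0,0,0,-0.9,0],
  [0,0,0,0,0,-0.92,0],
  [0,0,0,0,0,0,0],
])

```text
time_s: 18.85
position: [0.4969, 0.2769, 0.1362]
tcp_rot: [[-0.884, -0.468, -0.003], [-0.468, 0.884, -0.001], [0.003, 0.001, -1.0]]
force: [0.1, -0.5, 0.5]
opening: 0.497
```

Run:
```python
from h import *
s=status.read_state()
c=vision.capture("wrist")
W=world(c,wristT(s,c));P=W.reshape(-1,3);P=P[~np.isnan(P[:,0])]
for r in models.masks_of("wrist","lino_block")[:3]:
    q=W[r["mask"]];q=q[~np.isnan(q[:,0])]
    print(r["confidence"],r["extent"],rect(q,.066,.078,.5,.28,.1),rect(q,.046,.054,.5,.28,.1))
for n in ("slot_block","plain_block"):
  for r in models.masks_of("wrist",n)[:2]:
    q=W[r["mask"]];q=q[~np.isnan(q[:,0])]
    print(n,r["confidence"],r["extent"],rect(q,.066,.09,.52,.34,.2))
rows([.4977,.277,.1],118)
cv2.imwrite("pics/w7.png",c["img"][:,:,::-1])
```

```text
0.56 [259.7, 168.9, 400.5, 286.0] (4027, 0.485, 0.2868, 104.1, 22.4, -23.2, np.float64(0.0725)) (597, 0.4946, 0.2812, 126.4, 22.2, -21.7, np.float64(0.0504))
slot_block 0.83 [318.5, 225.9, 448.4, 348.3] (1438, 0.5157, 0.3409, 112.6, 23.3, -23.4, np.float64(0.0823))
slot_block 0.38 [349.9, 331.9, 376.7, 362.0] None
plain_block 0.87 [351.7, 332.5, 376.9, 361.7] None
plain_block 0.26 [318.2, 224.5, 449.4, 345.0] (1427, 0.5156, 0.3407, 112.6, 23.3, -23.6, np.float64(0.0823))
t 19.05 pos [0.4982 0.2767 0.1368] yaw 117.92 tilt [-9.e-04 -2.e-04 -1.e+00] j6 -100.1 F [-0.1 -0.  -0.1] open 0.499
units [0.01 0.02 1.47] turn -0.008337171318092373
```

View pics/w7.png

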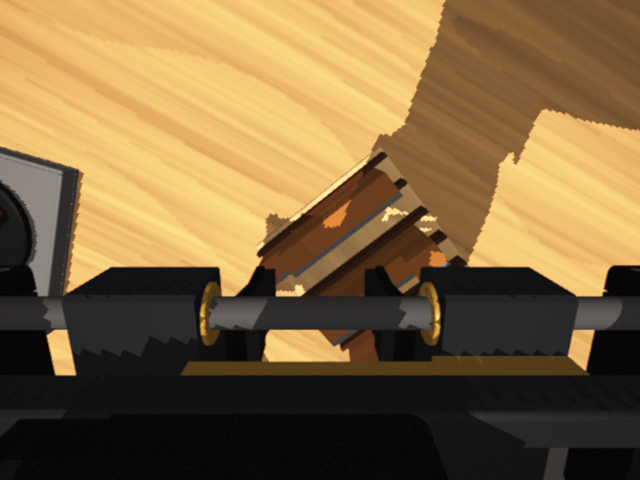

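Request:
send_rows([
  [0,0,0,0,0,0.85,0],
  [0,0,0,0,0,0.85,0],
  [0,0,0,0,0,0.85,0],
  [0,0,0,0,0,0.85,0],
  [0,0,0,0,0,0.85,0],
  [0,0,0,0,0,0.85,0],
  [0,0,0,0,0,0,0],
])

```text
time_s: 19.92
position: [0.4987, 0.2765, 0.1371]
tcp_rot: [[-0.921, 0.39, -0.0], [0.39, 0.921, -0.0], [0.0, -0.0, -1.0]]
force: [0.6, 0.3, 0.1]
opening: 0.5
```

Run:
```python
from h import *
s=status.read_state()
c=vision.capture("wrist")
W=world(c,wristT(s,c))
for r in models.masks_of("wrist","lino_block")[:3]:
    q=W[r["mask"]];q=q[~np.isnan(q[:,0])]
    print(r["confidence"],r["extent"],rect(q,.066,.078,.5,.28,.1),rect(q,.046,.054,.5,.28,.1))
rows([.4933,.2833,.005],67)
cv2.imwrite("pics/w8.png",c["img"][:,:,::-1])
```

```text
0.82 [308.9, 140.5, 342.5, 298.3] (3983, 0.485, 0.287, 103.8, 21.9, -23.3, np.float64(0.0725)) (461, 0.5483, 0.2599, 21.7, 16.8, 66.7, np.float64(0.0505))
t 20.025 pos [0.4987 0.2765 0.1371] yaw 67.09 tilt [-1.e-04 -0.e+00 -1.e+00] j6 -49.3 F [-0.2  0.9  0.1] open 0.505
units [0.31 0.17 5.28] turn 0.008974134103141296
```

View pics/w8.png

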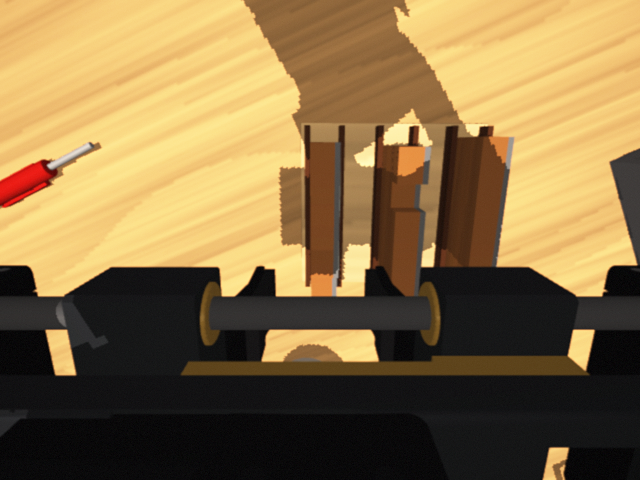

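Request:
send_rows([
  [0.31,0.17,0.5,0,0,0,0],
  [0,0,1,0,0,0,0],
  [0,0,1,0,0,0,0],
  [0,0,1,0,0,0,0],
  [0,0,1,0,0,0,0],
  [0,0,0.7,0,0,0,0],
  [0,0,0,0,0,0,1],
  [0,0,0,0,0,0,1],
  [0,0,0,0,0,0,1],
  [0,0,0,0,0,0,1],
  [0,0,0,0,0,0,1],
])

```text
time_s: 21.4
position: [0.494, 0.2837, 0.008]
tcp_rot: [[-0.92, 0.391, 0.002], [0.391, 0.92, 0.001], [-0.001, 0.001, -1.0]]
force: [-0.1, -0.3, 4.6]
opening: 0.254
```

Request:
send_rows([
  [0,0,-0.3,0,0,0,1],
  [0,0,-0.7,0,0,0,1],
  [0,0,-1,0,0,0,1],
  [0,0,-1,0,0,0,1],
])

```text
time_s: 21.9
position: [0.4933, 0.2834, 0.0837]
tcp_rot: [[-0.92, 0.391, 0.0], [0.391, 0.92, 0.0], [-0.0, 0.0, -1.0]]
force: [0.4, 0.8, -0.6]
opening: 0.253
```

Run:
```python
from h import *
import pickle
S,D=pickle.load(open("cap1.pkl","rb"))
cv2.imwrite("pics/jigD.png",cv2.resize(D["img"][280:390,260:390],None,fx=5,fy=5,interpolation=3)[:,:,::-1])
c=vision.capture("wrist")
cv2.imwrite("pics/w9.png",c["img"][:,:,::-1])
c=vision.capture("side")
cv2.imwrite("pics/d9.png",cv2.resize(c["img"][60:260,180:420],None,fx=3,fy=3,interpolation=3)[:,:,::-1])
rows([.4933,.2833,.005],67)
```

```text
t 22.0 pos [0.4957 0.2844 0.0856] yaw 67.0 tilt [ 0.0067  0.0023 -1.    ] j6 -48.4 F [ 0.8 -0.5 -0.4] open 0.248
units [ 0.09 -0.09  3.22] turn -0.0003434115489881151
```

View pics/jigD.png

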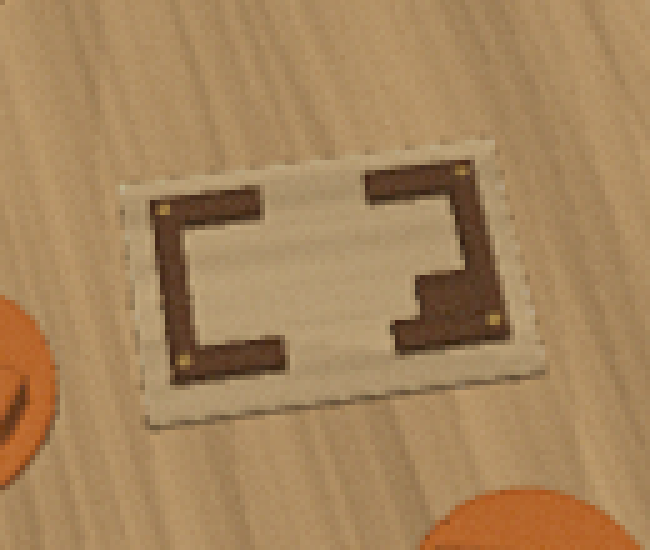

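View pics/d9.png

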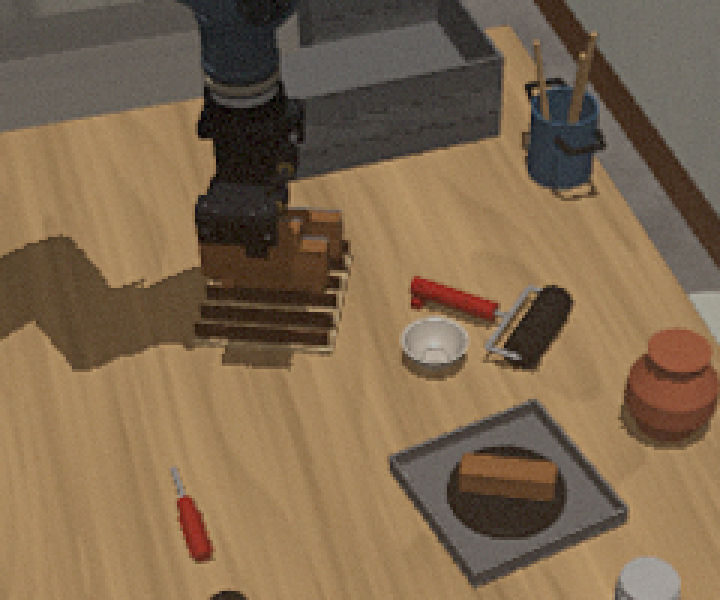

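View pics/w9.png

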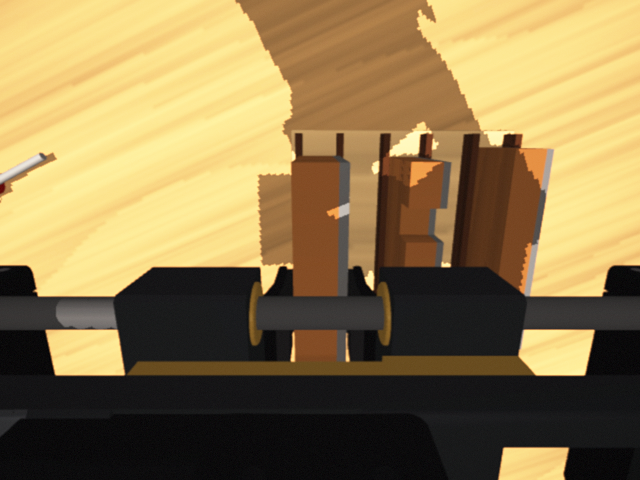

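Request:
send_rows([
  [-0.33,-0.92,0,0,0,0,1],
  [-0.33,-0.92,0,0,0,0,1],
  [-0.33,-0.92,0,0,0,0,1],
  [-0.33,-0.92,0,0,0,0,1],
  [-0.33,-0.92,0,0,0,0,1],
  [-0.33,-0.92,0,0,0,0,1],
  [-0.33,-0.92,0,0,0,0,1],
  [-0.33,-0.91,0,0,0,0,1],
  [-0.34,-0.9,0,0,0,0,1],
  [-0.34,-0.9,0,0,0,0,1],
  [0,0,0.5,0,0,-0.75,1],
  [0,0,0.5,0,0,-0.75,1],
])

```text
time_s: 23.5
position: [0.4801, 0.04, 0.0567]
tcp_rot: [[-0.991, 0.136, -0.0], [0.136, 0.991, 0.0], [0.0, 0.0, -1.0]]
force: [-0.1, 0.2, -1.7]
opening: 0.249
```

Request:
send_rows([
  [0,0,0.8,0,0,0,1],
  [0,0,0.8,0,0,0,1],
  [0,0,0.5,0,0,0,1],
  [0,0,0.12,0,0,0,1],
  [0,0,0,0,0,0,1],
])

```text
time_s: 24.12
position: [0.4804, 0.0404, 0.0017]
tcp_rot: [[-0.99, 0.139, 0.0], [0.139, 0.99, -0.0], [-0.0, -0.0, -1.0]]
force: [0.1, -0.8, -0.9]
opening: 0.252
```

Run:
```python
from h import *
rows([.481,.0405,-.001],82)
c=vision.capture("side")
cv2.imwrite("pics/d10.png",cv2.resize(c["img"][150:330,190:430],None,fx=3,fy=3,interpolation=3)[:,:,::-1])
```

```text
t 24.125 pos [0.4804 0.0404 0.0017] yaw 81.99 tilt [ 1.e-04 -0.e+00 -1.e+00] j6 -90.5 F [ 0.1 -0.8 -0.9] open 0.252
units [-0.02  0.01  0.11] turn -0.0013785465009405584
```

View pics/d10.png

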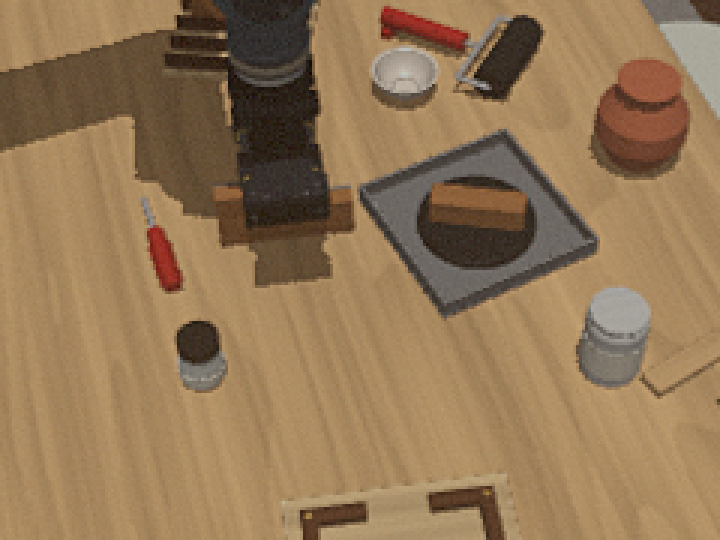

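Request:
send_rows([
  [0,0,0.06,0,0,0,1],
  [0,0,0.04,0,0,0,1],
])

```text
time_s: 24.42
position: [0.4807, 0.0404, -0.0]
tcp_rot: [[-0.99, 0.139, 0.001], [0.139, 0.99, -0.0], [-0.001, -0.0, -1.0]]
force: [-2.1, -0.3, 12.4]
opening: 0.248
```

Request:
send_rows([
  [0,0,0,0,0,0,-1],
  [0,0,0,0,0,0,-1],
  [0,0,0,0,0,0,-1],
  [0,0,-0.35,0,0,0,-1],
  [0,0,-0.35,0,0,0,-1],
  [0,0,0,0,0,0,-1],
  [0,0,0,0,0,0,-1],
  [0,0,0,0,0,0,-1],
  [0,0,0,0,0,0,-1],
  [0,0,0,0,0,0,-1],
])

```text
time_s: 25.68
position: [0.4802, 0.0404, 0.0165]
tcp_rot: [[-0.99, 0.139, -0.0], [0.139, 0.99, 0.0], [0.0, -0.0, -1.0]]
force: [-0.3, 0.8, 0.5]
opening: 1.0
```

Request:
send_rows([
  [0,-0.4,0,0,0,0,-1],
  [0,-0.4,0,0,0,0,-1],
  [0,-0.3,0,0,0,0,-1],
  [0,-0.3,0,0,0,0,-1],
  [0,-0.3,0,0,0,0,-1],
  [0,-0.3,0,0,0,0,-1],
  [0,-0.2,0,0,0,0,-1],
  [0,0,-1,0,0,0,-1],
  [0,0,-1,0,0,0,-1],
  [0,0,-1,0,0,0,-1],
  [0,0,-1,0,0,0,-1],
])

```text
time_s: 27.05
position: [0.4724, -0.014, 0.1174]
tcp_rot: [[-0.99, 0.139, -0.0], [0.139, 0.99, 0.0], [0.0, 0.0, -1.0]]
force: [0.8, -0.1, 0.9]
opening: 1.002
```

Run:
```python
from h import *
s=status.read_state()
c=vision.capture("wrist")
W=world(c,wristT(s,c))
for r in models.masks_of("wrist","lino_block")[:3]:
    q=W[r["mask"]];q=q[~np.isnan(q[:,0])]
    print(r["confidence"],r["extent"],rect(q,.016,.03,.479,-.003,.1))
rows([.479,-.003,.04],82)
cv2.imwrite("pics/w11.png",c["img"][:,:,::-1])
```

```text
0.87 [290.7, 149.5, 371.2, 297.1] (10290, 0.4759, -0.0036, 125.2, 64.1, -8.0, np.float64(0.0226))
0.19 [316.7, 348.4, 382.0, 358.6] None
t 27.15 pos [ 0.4745 -0.0145  0.1188] yaw 82.0 tilt [ 0.0054 -0.0015 -1.    ] j6 -97.3 F [-0.1  0.8 -0.1] open 1.0
units [-0.1   0.48  3.15] turn 4.711425877133024e-05
```

View pics/w11.png

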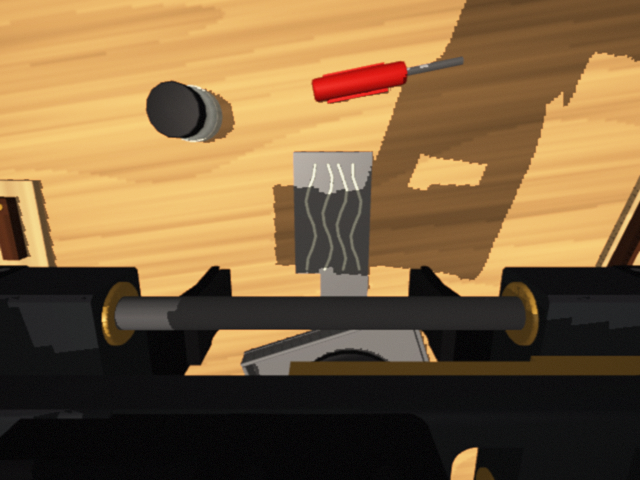

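Run:
```python
from h import *
th=np.radians(-8.0);e=np.array([np.cos(th),np.sin(th)]);f=np.array([-e[1],e[0]])
for k in range(3):
    s=status.read_state(); c=vision.capture("wrist"); s2=status.read_state()
    R=s["tcp_rot"];p=s["position"]
    W=world(c,wristT(s,c))
    r=models.masks_of("wrist","lino_block")[0]
    q=W[r["mask"]];q=q[~np.isnan(q[:,0])]; q=q[(q[:,2]>.016)&(q[:,2]<.03)]
    a=q[:,:2]@e;b=q[:,:2]@f
    C=e*(np.percentile(a,0.5)+.0645)+f*(np.percentile(b,1)+np.percentile(b,99))/2
    print(p.round(4),s2["position"].round(4),R[:,2].round(4),rect(q,.016,.03,.479,-.003,.1),C.round(4))
for n in ("scene","side"):
    c=vision.capture(n);W=world(c)
    for r in models.masks_of(n,"lino_block")[:1]:
        q=W[r["mask"]];q=q[~np.isnan(q[:,0])]; print(n,rect(q,.014,.03,.479,-.003,.1))
    r=models.landmark_of(n,"block_back")[:1]; print(r)
```

```text
[ 0.4745 -0.0145  0.1188] [ 0.4735 -0.0143  0.1175] [ 0.0054 -0.0015 -1.    ] (10261, 0.4776, -0.0037, 129.4, 64.0, -7.7, np.float64(0.0226)) [ 0.4776 -0.0038]
[ 0.4726 -0.0141  0.1167] [ 0.4721 -0.0139  0.1161] [ 6.e-04 -2.e-04 -1.e+00] (10277, 0.4757, -0.0036, 125.3, 64.1, -7.8, np.float64(0.0226)) [ 0.4781 -0.004 ]Traceback (most recent call last):
  File "<stdin>", line 7, in <module>
IndexError: list index out of range
```

Request:
send_rows([
  [-0.17,0.43,1,0,0,0,-1],
  [0,0,1,0,0,0,-1],
  [0,0,1,0,0,0,-1],
  [0,0,1,0,0,0,-1],
  [0,0,1,0,0,0,-1],
  [0,0,0.5,0,0,0,-1],
  [0,0,0.2,0,0,0,-1],
  [0,0,0.1,0,0,0,-1],
])

```text
time_s: 28.45
position: [0.4786, -0.004, -0.0283]
tcp_rot: [[-0.99, 0.139, 0.0], [0.139, 0.99, -0.0], [-0.0, -0.0, -1.0]]
force: [-0.1, -0.6, -0.8]
opening: 1.0
```

Request:
send_rows([
  [0,0,0.12,0,0,0,-1],
  [0,0,0,0,0,0,1],
  [0,0,0,0,0,0,1],
  [0,0,0,0,0,0,1],
  [0,0,0,0,0,0,1],
  [0,0,0,0,0,0,1],
])

```text
time_s: 29.2
position: [0.4785, -0.004, -0.0311]
tcp_rot: [[-0.99, 0.139, 0.0], [0.139, 0.99, -0.0], [-0.0, -0.0, -1.0]]
force: [0.3, 1.1, 3.1]
opening: 0.733
```

Request:
send_rows([
  [0,0,-0.5,0,0,0,1],
  [0,0,-1,0,0,0,1],
  [0,0,-1,0,0,0,1],
  [0,0,-1,0,0,0,1],
  [-0.86,-1,-1,0,0,0,1],
  [-0.86,-1,-1,0,0,0,1],
  [-0.86,-1,0,0,0,0,1],
  [-0.86,-1,0,0,0,0,1],
  [-0.86,-1,0,0,0,0,1],
  [-0.86,-1,0,0,0,0,1],
  [0,0,0,0,0,0,1],
  [0,0,0,0,0,0,1],
])

```text
time_s: 30.7
position: [0.5839, -0.1696, 0.106]
tcp_rot: [[-0.99, 0.14, -0.002], [0.14, 0.99, 0.001], [0.002, 0.001, -1.0]]
force: [0.3, -0.5, -1.3]
opening: 0.733
```

Run:
```python
from h import *
import pickle
s=status.read_state(); c=vision.capture("wrist")
pickle.dump((s,c),open("capw12.pkl","wb"))
print(s["position"],s["tcp_rot"][:,2],s["opening"],s["force"])
W=world(c,wristT(s,c));P=W.reshape(-1,3);P=P[~np.isnan(P[:,0])]
print(rect(P,.0145,.024,.485,-.343,.12))
for n in ("scene","side"):
    c2=vision.capture(n);P=world(c2).reshape(-1,3);P=P[~np.isnan(P[:,0])]
    print(n,rect(P,.0145,.024,.485,-.343,.12))
    cv2.imwrite(f"pics/{n}12.png",c2["img"][:,:,::-1])
cv2.imwrite("pics/w12.png",c["img"][:,:,::-1])
```

```text
[ 0.58387885 -0.16957905  0.10599336] [-0.002008    0.00137075 -0.99999704] 0.7327162749027856 [ 0.25469172 -0.46805563 -1.27994087]
(10562, 0.4859, -0.3326, 162.8, 98.1, -8.7, np.float64(0.0182))
scene (385, 0.4857, -0.334, 162.3, 102.2, -8.8, np.float64(0.0184))
side (844, 0.4846, -0.3348, 161.9, 99.0, -8.8, np.float64(0.0176))
```

View pics/w12.png

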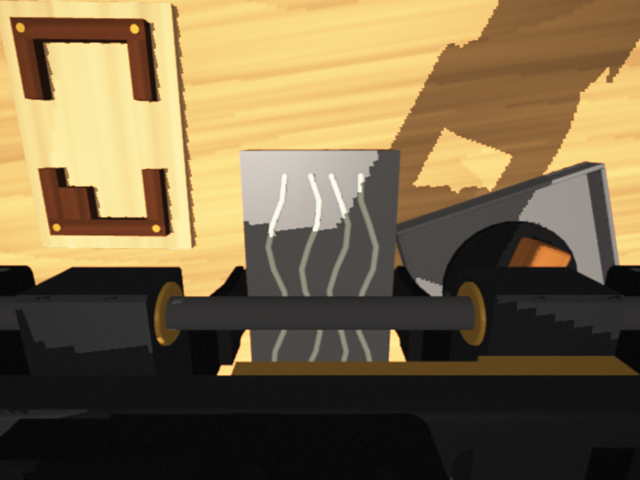

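Run:
```python
from h import *
import pickle
s,c=pickle.load(open("capw12.pkl","rb"))
# block in tool frame
B=world(c,c["hand_eye"])
m=(B[...,2]<-.02)&(B[...,2]>-.06)&(abs(B[...,1])<.04)&(B[...,0]>.02)&(B[...,0]<.08)
q=B[m];print("blk",len(q),np.median(q[:,2]).round(4),np.percentile(q,[.5,1,99,99.5],axis=0).round(4))
# left/right edges slope vs x -> yaw
v,u=np.nonzero(m); 
xs=[];l=[];r=[]
for vv in range(v.min()+3,v.max()-3,3):
    row=B[vv,u[v==vv]]; xs.append(row[:,0].mean()); l.append(row[:,1].min()); r.append(row[:,1].max())
print("edge slopes deg",np.degrees(np.arctan(np.polyfit(xs,l,1)[0])),np.degrees(np.arctan(np.polyfit(xs,r,1)[0])),np.mean(l),np.mean(r))
# image-based subpixel: end row
W=world(c,wristT(s,c));P=W.reshape(-1,3);P=P[~np.isnan(P[:,0])]
P=P[(P[:,2]>.0145)&(P[:,2]<.024)&(np.hypot(P[:,0]-.4857,P[:,1]+.333)<.12)]
for yaw in (-9.1,-8.8,-8.5,-8.2):
    th=np.radians(yaw);e=np.array([np.cos(th),np.sin(th)]);f=np.array([-e[1],e[0]])
    a=P[:,:2]@e;b=P[:,:2]@f
    pa=np.percentile(a,[.2,99.8]);pb=np.percentile(b,[.2,99.8])
    print(yaw,np.ptp(pa).round(4),np.ptp(pb).round(4),(e*pa.mean()+f*pb.mean()).round(4))
# corner pins pixel -> world at z=.018
T=wristT(s,c)
img=c["img"].astype(int)
y=((img[...,0]>180)&(img[...,1]>140)&(img[...,2]<90)).astype(np.uint8); y[245:]=0;y[:,200:]=0
n,lab,st,cen=cv2.connectedComponentsWithStats(y)
pts=[]
for i in range(1,n):
    if st[i,4]<15: continue
    uu,vv=cen[i]; ray=T[:3,:3]@np.array([(uu-c["cx"])/c["fx"],-(vv-c["cy"])/c["fy"],-1]); 
    t=(.0185-T[2,3])/ray[2]; p=T[:3,3]+t*ray; print(st[i,4],cen[i].round(1),p.round(4)); pts.append(p)
pts=np.array(pts)
if len(pts)==4: print("pin center",pts.mean(0).round(4),cv2.minAreaRect((pts[:,:2]*1000).astype(np.float32)))
```

```text
blk 17091 -0.0536 [[ 0.0203 -0.0313 -0.0556]
 [ 0.0205 -0.031  -0.0554]
 [ 0.0655  0.0317 -0.0514]
 [ 0.0655  0.032  -0.0341]]
edge slopes deg -0.20417343640267197 -0.1705933746219276 -0.031433317167343405 0.03209425660760761
-9.1 0.1622 0.0974 [ 0.486  -0.3324]
-8.8 0.162 0.0969 [ 0.486  -0.3324]
-8.5 0.1619 0.097 [ 0.486  -0.3323]
-8.2 0.162 0.0974 [ 0.486  -0.3322]
55 [19.8 27.1] [ 0.4066 -0.3621  0.0185]
61 [134.   28.3] [ 0.4188 -0.2809  0.0185]
39 [ 56.1 227.1] [ 0.5531 -0.3843  0.0185]
45 [155.7 228.1] [ 0.5655 -0.3032  0.0185]
pin center [ 0.486  -0.3326  0.0185] ((485.962158203125, -332.6579284667969), (82.17011260986328, 148.3448486328125), 81.34318542480469)
```

Request:
send_rows([
  [0,0,0,0,0,0.09,1],
  [0.36,-0.88,0,0,0,0,1],
  [0.36,-0.88,0,0,0,0,1],
  [0.36,-0.88,0,0,0,0,1],
  [0.36,-0.88,0,0,0,0,1],
  [0.36,-0.88,0.5,0,0,0,1],
  [0.36,-0.88,0.8,0,0,0,1],
  [0.36,-0.88,0.8,0,0,0,1],
  [0.36,-0.88,0.8,0,0,0,1],
  [0,0,0.8,0,0,0,1],
  [0,0,0,0,0,0,1],
  [0,0,0,0,0,0,1],
])

```text
time_s: 32.35
position: [0.4873, -0.3331, 0.0143]
tcp_rot: [[-0.988, 0.154, 0.001], [0.154, 0.988, -0.001], [-0.001, -0.001, -1.0]]
force: [-0.2, -0.4, -0.9]
opening: 0.732
```

```bash
cat > jv.py <<'E'
from h import *
import pickle,sys
s=status.read_state(); c=vision.capture("wrist")
pickle.dump((s,c),open("capw13.pkl","wb"))
rows([.4865,-.3329,-.0226],81.34)
B=world(c,c["hand_eye"]); W=world(c,wristT(s,c))
# walls in tool frame
m=(W[...,2]>.0145)&(W[...,2]<.022)&(np.hypot(W[...,0]-.486,W[...,1]+.3325)<.12)
q=B[m]; print("walls tool",np.percentile(q,[.3,99.7],axis=0).round(4))
a=q[(q[:,0]>.03)]; l=a[a[:,1]<0];r=a[a[:,1]>0]
print("y edges",np.percentile(l[:,1],[1,99]).round(4),np.percentile(r[:,1],[1,99]).round(4),"mid",((np.percentile(l[:,1],1)+np.percentile(r[:,1],99))/2).round(4))
k=(B[...,2]<-.04)&(B[...,2]>-.065)&(abs(B[...,1])<.045)&(B[...,0]>.02)&(B[...,0]<.08)
b=B[k]; print("block tool",np.percentile(b,[.5,99.5],axis=0).round(4))
cv2.imwrite("pics/%s.png"%sys.argv[1],c["img"][:,:,::-1])
E
python3 jv.py w13
```

```text
t 32.4 pos [ 0.4875 -0.3333  0.0146] yaw 81.12 tilt [ 0.0011 -0.0011 -1.    ] j6 -126.3 F [-0.8 -0.8  0.4] open 0.731
units [0.04 0.01 1.49] turn -0.021908464597142085
walls tool [[-0.0621 -0.0478 -0.0062]
 [ 0.0821  0.0482 -0.0024]]
y edges [-0.0477 -0.0008] [0.0007 0.0479] mid 0.0001
block tool [[ 0.0202 -0.0313 -0.0556]
 [ 0.0655  0.032  -0.052 ]]
```

View pics/w13.png

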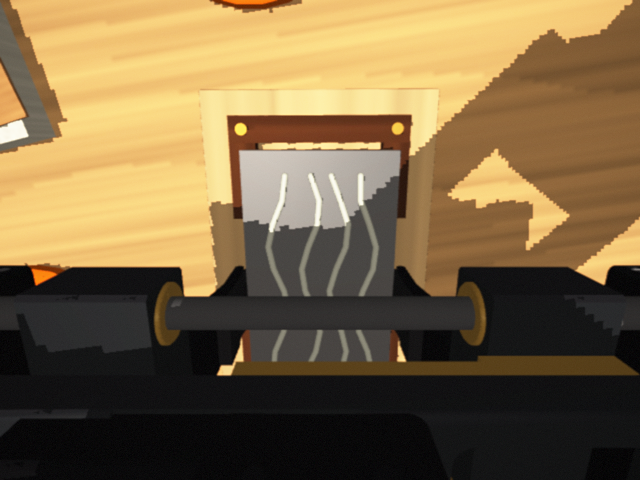

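Request:
send_rows([
  [0.03,0,0.4,0,0,-0.02,1],
  [0,0,0.4,0,0,0,1],
  [0,0,0.2,0,0,0,1],
  [0,0,0.15,0,0,0,1],
  [0,0,0,0,0,0,1],
])

```text
time_s: 33.02
position: [0.4859, -0.3329, -0.0155]
tcp_rot: [[-0.988, 0.152, -0.0], [0.152, 0.988, 0.0], [0.001, 0.0, -1.0]]
force: [0.8, -1.0, -1.5]
opening: 0.733
```

Request:
send_rows([
  [0,0,0.15,0,0,0,1],
  [0,0,0.08,0,0,0,1],
  [0,0,0,0,0,0,1],
])

```text
time_s: 33.4
position: [0.486, -0.333, -0.021]
tcp_rot: [[-0.988, 0.152, -0.0], [0.152, 0.988, 0.0], [0.0, 0.0, -1.0]]
force: [0.8, 0.3, -1.0]
opening: 0.731
```

Request:
send_rows([
  [0,0,0.06,0,0,0,1],
  [0,0,0.05,0,0,0,1],
  [0,0,0,0,0,0,1],
])

```text
time_s: 33.78
position: [0.4861, -0.3331, -0.0231]
tcp_rot: [[-0.988, 0.151, 0.0], [0.151, 0.988, -0.0], [-0.0, -0.0, -1.0]]
force: [0.2, 1.0, 2.1]
opening: 0.731
```

Request:
send_rows([
  [0,0,0.03,0,0,0,1],
  [0,0,0,0,0,0,-0.8],
  [0,0,0,0,0,0,-0.8],
  [0,0,0,0,0,0,-0.8],
  [0,0,-0.4,0,0,0,-0.9],
  [0,0,-1,0,0,0,-1],
  [0,0,-1,0,0,0,-1],
  [0,0,-1,0,0,0,-1],
  [0,0,-1,0,0,0,-1],
  [-1,0,-1,0,0,0,-1],
  [-1,0,0,0,0,0,-1],
  [-1,0,0,0,0,0,-1],
])

```text
time_s: 35.28
position: [0.5611, -0.3447, 0.1121]
tcp_rot: [[-0.988, 0.152, 0.001], [0.152, 0.988, -0.001], [-0.001, -0.001, -1.0]]
force: [-0.6, -0.9, 0.5]
opening: 0.999
```

Request:
send_rows([
  [-1,0.5,0,0,0,0,-1],
  [0,0,0,0,0,0,-1],
  [0,0,0,0,0,0,-1],
])

```text
time_s: 35.65
position: [0.5859, -0.3356, 0.1107]
tcp_rot: [[-0.989, 0.151, -0.001], [0.151, 0.989, 0.0], [0.001, 0.0, -1.0]]
force: [-0.3, -0.8, 0.0]
opening: 0.998
```

Run:
```python
from h import *
s=status.read_state(); c=vision.capture("wrist")
W=world(c,wristT(s,c));P=W.reshape(-1,3);P=P[~np.isnan(P[:,0])]
print(s["position"],s["time_s"],s["opening"])
def rp(P,n):
    print(n,"walls",rect(P,.0145,.0225,.486,-.3325,.115),"block",rect(P,.026,.036,.486,-.3325,.09))
    q=P[(P[:,2]>.025)&(P[:,2]<.037)&(np.hypot(P[:,0]-.486,P[:,1]+.3325)<.09)]
    A=np.c_[q[:,:2]-q[:,:2].mean(0),np.ones(len(q))]; k=np.linalg.lstsq(A,q[:,2],rcond=None)[0]; print("plane",k.round(4))
rp(P,"wrist")
cv2.imwrite("pics/w14.png",c["img"][:,:,::-1])
for n in ("scene","side"):
    c2=vision.capture(n);Q=world(c2).reshape(-1,3);Q=Q[~np.isnan(Q[:,0])];rp(Q,n)
    print("baren handle",rect(Q,.038,.052,.66,-.01,.07),"disc",rect(Q,.012,.019,.66,-.01,.055))
    cv2.imwrite(f"pics/{n}14.png",c2["img"][:,:,::-1])
    W2=world(c2)
    for name in ["ink_jar","gouge","brayer","dish","tin","plain_block","slot_block"]:
        for r in models.masks_of(n,name)[:1]:
            p=W2[r["mask"]]; print(n,name,round(r["confidence"],2),np.nanmedian(p,0).round(3))
```

```text
[ 0.58593869 -0.33560392  0.11066907] 35.65 0.9983075625922858
wrist walls (7223, 0.4919, -0.3336, 149.6, 96.5, -8.6, np.float64(0.0185)) block (15265, 0.4856, -0.3326, 129.6, 64.1, -8.7, np.float64(0.0305))
plane [-0.0005  0.0017  0.0306]
scene walls (742, 0.4869, -0.3271, 162.5, 114.7, -9.4, np.float64(0.0184)) block (1050, 0.4852, -0.3346, 130.2, 71.1, -8.5, np.float64(0.0306))
plane [-0.0035 -0.006   0.0305]
baren handle (606, 0.6605, -0.0113, 89.9, 29.2, -25.2, np.float64(0.0457)) disc (1175, 0.66, -0.0099, 109.1, 108.5, 84.4, np.float64(0.0161))
scene ink_jar 0.71 [ 0.374 -0.096  0.046]
scene gouge 0.77 [0.364 0.044 0.013]
scene brayer 0.67 [0.749 0.217 0.031]
scene dish 0.95 [0.651 0.191 0.017]
scene tin 0.62 [ 0.722 -0.185  0.07 ]
scene plain_block 0.72 [0.543 0.397 0.072]
scene slot_block 0.8 [0.522 0.341 0.08 ]
side walls (871, 0.4818, -0.3353, 167.9, 99.3, -8.4, np.float64(0.0177)) block (1198, 0.4843, -0.3351, 130.1, 67.6, -8.4, np.float64(0.0297))
plane [-0.0028  0.0086  0.0296]
baren handle (74, 0.6354, -0.0051, 41.0, 25.6, -24.8, np.float64(0.0446)) disc (212, 0.6351, -0.0222, 93.5, 52.8, -51.1, np.float64(0.0152))
side ink_jar 0.81 [ 0.366 -0.117  0.043]
side gouge 0.65 [0.36  0.029 0.013]
side brayer 0.56 [0.691 0.252 0.022]
side tin 0.5 [ 0.725 -0.227  0.056]
side plain_block 0.67 [ 0.479 -0.339  0.029]
side slot_block 0.74 [0.499 0.337 0.054]
```

View pics/w14.png

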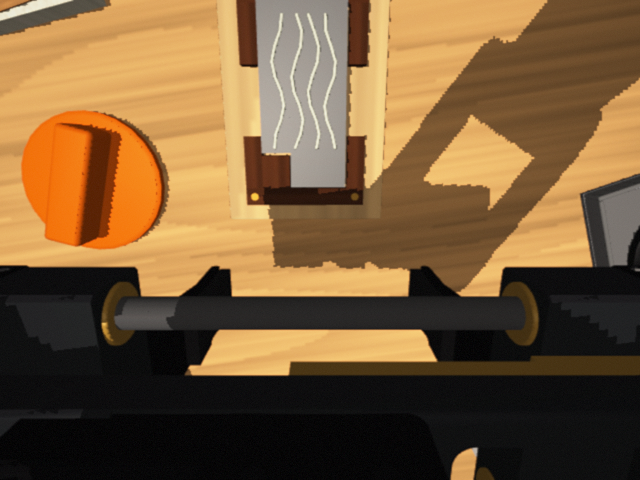

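View pics/side14.png

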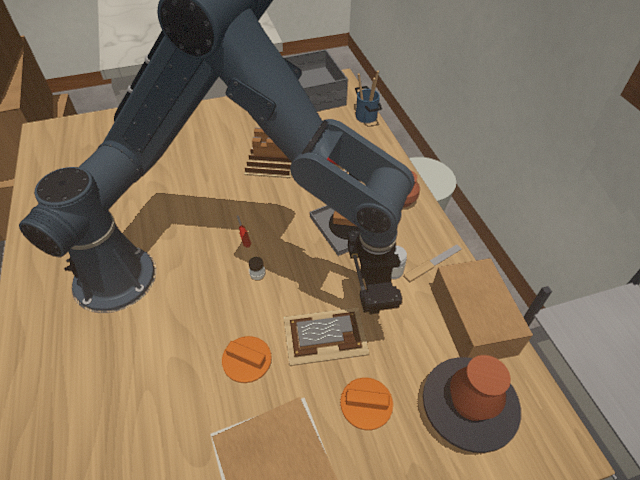

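```bash
python3 -c "
from rig import bot
print(bot.hand_in())"
```

```text
the job is handed in; nothing more can be done
None
```

The job is handed in at about 36 s; no verdict was reported. The baren is in the grey tray and the lino block is seated in the jig pocket.

**What I did:**
- **Baren:** moved from the jig to the tray.
- **Lino block on the bench:** lifted from the rack, stood on the bare bench and released. I then tipped it over; it lay flat, carved side up, for over a second before I took it again.
- **Lino block in the jig:** gripped across its width and lowered into the pocket with its cut-out corner round the key. It met contact only at the pocket floor.

**Last checks:**
- **Block:** its top read 30.5 mm, against 30 mm expected. The wall tops also read 0.5 mm high, so it is down on the floor. It is level to about 0.002 rad. Its centre is within 1 mm of the pocket centre in the wrist view, and its yaw matches to about 0.1°. The scene and side cameras differed by about 2–3 mm in position, which is close to their calibration accuracy.
- **Baren:** its disc and handle heights showed it lying flat on the tray floor, with its centre within a few mm of the tray centre.
- **Other objects:** the scene view showed the other blocks and bystanders within a few mm of their start positions. In the final side view the arm blocked several of these. Its readings there were false: it took the seated block for plain_block and did not find the dish.

**Problems on the way:**
- The fingertips sat about 37 mm short of the reported tool point, so my first try at the baren closed on air above the handle. I corrected for this from then on.
- My first yaw estimate for the rack was wrong, and I corrected it from the wrist camera before gripping the block.

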